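# Clamp up a striped blank for wooden eggs

## Task

Clear the dye jar off the clamp's bed and stand it in the orange tray; then stack all the coloured slats that are there (dry, in any order) flat and squarely between the end stops of the bed, and lay the dark press block on top of them. Then swing the clamp's arm over the stack until it meets its stop, and turn the T-handle clockwise until the pad has met the block and the resistance has clearly risen, so that the stack stays firmly clamped, without over-tightening. Leave the other things on the table where they are.

Things in the scene. Friction and masses are not known exactly. Their poses are not given: they have to be found in the camera images.
- clamp_bed: plywood clamp bed, 100 mm (x) by 200 mm (y), 20 mm thick, fixed. Origin under its centre at table height, z up. Aluminium end stops at y = +85 and -85 mm (inner faces), 50 mm wide, rise to 50 mm above the table; slats lie between them, along y. A 32 mm post at x = +130 mm, y = 0, on a tongue of the bed, carries the swing arm.
- swing_arm (a joint): angle of the blue arm about the post, rad: 0 = over the bed's centre, at its rigid stop; grows (counter-clockwise from above) as it swings away to the bed's -y side, up to 1.7. Starts at 1.2 to 1.5; stiff pivot, 0.5 N m, stays where left. Arm 30 mm wide, 145 to 170 mm above the table; the screw is 130 mm from the post's axis. Swing it by the gripped T-handle, or push it.
- post_axis (a point): on the post's axis, 145 mm above the table; its x axis points from the screw to the post, so it turns with the arm
- screw (a joint): angle of the clamp screw, rad: grows as the T-handle turns clockwise from above; each rad lowers spindle, handle and pad by 4 mm. Starts at 0 to 1, range -3 to 16. Friction about 0.25 N m while turning, little of it seen at a standstill (self-locking when let go below about 60 N of clamp force); clamp force adds 0.004 N m per N.
- handle_bar (a point): middle of the T-handle's bar, on the screw's axis; x along the bar, z up. Bar level, 14 mm round steel, 100 mm long, 20 mm balls (red, black) at its ends; 22 mm hub from 8 mm below it. 255 mm above the table at screw = 0, sinking 4 mm per rad. At screw = 0 the bar is parallel to the arm (x to the post).
- pad: round black clamp pad, 44 mm across, under the screw; does not turn. Origin: centre of its underside, 105 mm above the table at screw = 0, sinking 4 mm per rad. Once on the work it gives way into the spindle on a stiff spring, 10 N per mm (40 N per rad), up to 10 mm. Properly clamped is 25 to 80 N; over 100 N is over-tightened.
- slat_red: Red hardwood slat, 150 x 55 x 12 mm, 80 g; may be absent. Origin at the centre of its underside, x along its length, z up (thickness). All slats are alike but for the colour.
- slat_yellow: Yellow hardwood slat, 150 x 55 x 12 mm, 80 g; may be absent. Origin at the centre of its underside, x along its length, z up (thickness). All slats are alike but for the colour.
- slat_green: Green hardwood slat, 150 x 55 x 12 mm, 80 g; may be absent. Origin at the centre of its underside, x along its length, z up (thickness). All slats are alike but for the colour.
- slat_blue: Blue hardwood slat, 150 x 55 x 12 mm, 80 g; may be absent. Origin at the centre of its underside, x along its length, z up (thickness). All slats are alike but for the colour.
- press_block: dark wooden press block, 150 x 55 x 22 mm, with a bright round steel mark on top, 140 g. Origin at the centre of its underside, x along its length, z up
- dye_jar: squat closed jar of orange dye with blue lid, 62 mm across, 50 mm tall, 180 g, at first standing on the clamp bed. Origin at the centre of its underside, z up
- jar_tray: orange plastic tray, 150 mm (x) by 130 mm (y), 16 mm high, walls and floor 4 mm, fixed. Origin under its centre at table height
- egg_green: bystander, leave it alone: green egg glued on a cork foot, 48 mm wide, 64 mm tall
- egg_blue: bystander, leave it alone: blue glazed egg glued on a cork foot, 48 mm wide, 64 mm tall
- jar_yellow: bystander, leave it alone: jar with yellow label, 72 mm across, 100 mm tall
- jar_purple: bystander, leave it alone: jar with dark red label, 72 mm across, 110 mm tall
- brush_mug: bystander, leave it alone: white mug, 80 mm across, 90 mm tall, handle at its +y
- brush: bystander, leave it alone: brush, 180 mm long, lying along its x
- jar_lid: bystander, leave it alone: blue jar lid, a disc 70 mm across, 12 mm thick

How it is judged:
By the outcome, as a careful person would: the job done as asked, in the order asked, and still so for the second after the job is handed in, with the robot touching nothing.
Of slat_red, slat_yellow, slat_green, slat_blue only 2 to 4 are there at a start; the rules pass over those that are not, and their reading is None.
At some moment in a run one of press_block, dye_jar may be knocked a few centimetres aside while the robot is not near it.
Once in a run the grip may slacken for a moment while it holds something.
It also fails if it takes over 210 s, if anything falls off the work surface, if the arm or the gripper's body presses on something with over 40 N, if the wrist force passes 120 N, or if a joint passes its speed limit or range.

## Robot

A 6-joint arm with a two-finger parallel gripper is mounted at the origin on the work surface. World frame = base frame: x ahead of the robot, y to its left, z up, the work surface at z = 0. Lengths are in mm, angles in rad, forces in N, time in s.
With the tool pointing down it reaches from about 350 to 775 mm from the base axis. Payload 7.3 kg.
Tool frame: the origin (TCP) lies between the finger pads; the fingertips stand 14 mm ahead of it and the grasp point (between the pads) lies 5 mm behind it; z points along the fingers, y is the line along which they close (so a half turn about z gives the same grasp; the last joint's range is limited). The gripper opens to 92 mm and grips with 3 to 60 N. Pads are 19 mm wide; open, the fingers measure 130 mm over their backs; the gripper's body (75 mm by 190 mm) begins 47 mm behind the grasp point.
Start: joints at [0.972, 0.342, 1.524, -0, 1.275, -0.146], TCP at [229.668, 472.119, 240.741] pointing down, gripper open.
Joint ranges: [-2.53, 2.53], [-0.77, 2.02], [0.04, 2.7], [-1, 4.14], [0.28, 2.66], [-3.11, 3.11]. Speed limits (rad/s): [2.57, 2.57, 3.14, 3.14, 3.14, 3.14].

## Interface

Orientations are given as [roll, pitch, yaw] about the fixed x, y, z axes, in that order (R = Rz(yaw) Ry(pitch) Rx(roll)).
In Python, from plant import get_obs, cams, close_job gives the robot as it stands. The module is installed in compiled form; this text tells all that it offers.
- The arm moves only by the shell command python3 -m creep 'ROWS'. ROWS is JSON, a list of rows, each an object of numbers: "hand": the opening, from 0 (shut) to 1 (fully open); "tx", "ty", "tz": the shift along the tool's x, y, z in m; "spin": the turn about the tool's z in degrees. In form: [{"hand": .., "tx": .., "ty": .., "tz": .., "spin": ..}, ...]. A call has 1 to 5 rows; each row shifts and turns the commanded pose from where the row before left it, along the tool's axes as they then stand; what a row does not reach is not made up. A row lasts 1/8 s, in which the tool goes at most 62.5 mm and 10.7 degrees, less where a joint would pass 70% of its speed; a pose out of reach is approached as far as the arm can. A call is refused whole if a number of a shift passes 0.0625 or a number of a turn 10.7, either way. A call with a gripper value outside its range is refused whole. The fingers move at their own pace and stop on an object; the grip force is fixed at half the most. Time passes only in rows, so rows that do not move let the fingers close. It gives the time, the measured TCP pose, the force, the opening and the grip force at its end, in the units of the state.
- get_obs(): the state, without advancing time (a new reading comes with each control period).
- cams.capture(name): name is "scene" or "top"; returns a dict with "color" (400x640x3 uint8, red, green, blue), "K" (3x3 intrinsics, pixels), "R" (3x3) and "t" (3): a world point X has camera coordinates R X + t. Camera axes: x right, y down, z forward; pixel columns grow to the right and rows downward; lengths in mm; the calibration is good to about 2 mm. A picture is of the moment at which its call begins. There is no depth.
- close_job(): hands the job in; it is judged then, once.
The state is a dict: "time": time; "joint_positions": joint angles; "dq": joint speeds; "tau": joint torques, N m; "tool_pos": TCP position; "tcp_rot": TCP orientation; "contact_force": force on the tool from outside, world axes, zero at the start; "moment": the same for the moment, N m; "grip_width": finger opening in mm; "finger_force": force on a finger pad.
Only numpy, scipy, OpenCV 4.12 (cv2) and the standard library are available. Lean on these libraries where they do the work, as an engineer would, in place of code of your own. Each camera call takes 0.05 s, during which the arm holds its last target. There are 200 camera calls.

## Working session

There is one attempt and no reset: what is moved stays moved. The work goes in short steps, Python scripts to look and compute and a shell command to move; the robot and the scene stay as the last step left them, time stands still between calls to the robot, and variables do not carry over. Pictures are saved under pics/ and viewed, at most 14 in all, crops included, and the job is handed in when it is done.

```bash
mkdir -p pics; cat > h.py <<'E'
import numpy as np, cv2
from plant import get_obs, cams
def cap(n,f=None):
    c=cams.capture(n)
    if f: cv2.imwrite('pics/'+f, c['color'][:,:,::-1])
    return c
def ray(c,px,z):
    K,R,t=map(np.array,(c['K'],c['R'],c['t']))
    d=R.T@np.linalg.inv(K)@np.array([px[0],px[1],1.]); o=-R.T@t.ravel()
    return o+d*(z-o[2])/d[2]
def proj(c,X):
    p=np.array(c['K'])@(np.array(c['R'])@np.array(X,float)+np.array(c['t']).ravel()); return p[:2]/p[2]
E
python3 - <<'E'
from h import *
for n in('top','scene'):
    c=cap(n,n+'0.png'); print(n,-np.array(c['R']).T@np.array(c['t']).ravel(),np.array(c['K']).round(1).tolist(),np.array(c['R']).round(3).tolist())
o=get_obs();print(o)
E
```

```text
top [ 415.73667342   36.50771986 1631.0577313 ] [[487.4, 0.0, 323.4], [0.0, 487.4, 193.7], [0.0, 0.0, 1.0]] [[-0.011, -1.0, 0.006], [-0.995, 0.011, -0.101], [0.101, -0.007, -0.995]]
scene [1334.02380672   39.52946723  801.23657785] [[367.8, 0.0, 316.4], [0.0, 367.8, 194.2], [0.0, 0.0, 1.0]] [[0.022, 1.0, -0.016], [0.636, -0.026, -0.771], [-0.771, 0.007, -0.636]]
{'time': 0.1, 'joint_positions': array([ 9.71988824e-01,  3.42638552e-01,  1.52490379e+00, -8.85855862e-06,
        1.27542141e+00, -1.45996596e-01]), 'dq': array([ 0.0004102 , -0.00208656, -0.00145181,  0.00130332,  0.00080349,
       -0.00044641]), 'tau': array([ 1.78096474e-03, -4.32000124e+01, -2.44693816e+01,  7.18659908e-02,
        5.24919725e-02, -2.35393895e-05]), 'tool_pos': array([229.46993459, 471.81371206, 240.12815868]), 'tcp_rot': array([-3.14023491e+00, -1.91084085e-04,  2.68878420e+00]), 'contact_force': array([-0.05129401, -0.44715136, -0.34994034]), 'moment': array([ 0.03502117, -0.01496669,  0.04556166]), 'finger_force': 0.0, 'grip_width': 91.53797226262468}
```

View pics/top0.png

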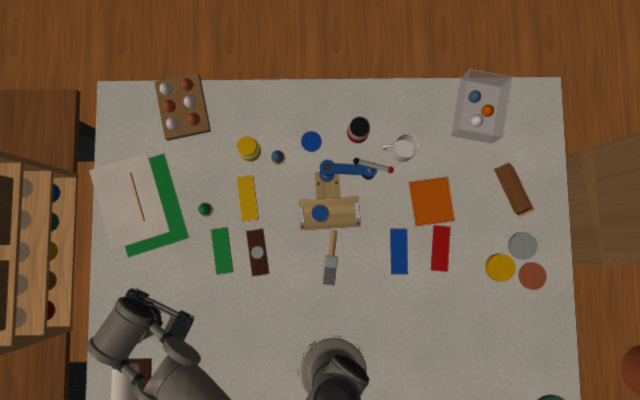

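View pics/scene0.png

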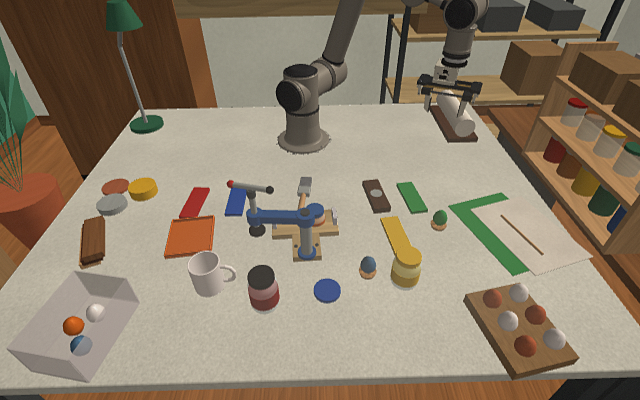

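All four slats are there: yellow (248,198), green (222,251), blue (399,251), red (441,248). The press block is at (258,252), the jar on the bed at (320,213), the tray at (432,201), the post at about (328,170) and the handle at about (374,165).

```bash
cat >> h.py <<'E'
H={'red':((0,6),(174,180)),'yellow':((22,32),),'green':((55,80),),'blue':((105,125),),'orange':((7,16),)}
def mask(c,name,smin=140,vmin=40):
    h=cv2.cvtColor(c['color'],cv2.COLOR_RGB2HSV); m=0
    for a,b in H[name]: m=m|cv2.inRange(h,(a,smin,vmin),(b,255,255))
    return m
def rect(c,m,near,z,box=None,r=40):
    """largest contour within r px of `near`; returns world centre, long-axis angle, sides on plane z"""
    w=np.zeros_like(m); cv2.circle(w,tuple(int(v) for v in near),r,255,-1)
    cs,_=cv2.findContours(m&w,cv2.RETR_EXTERNAL,cv2.CHAIN_APPROX_NONE)
    k=max(cs,key=cv2.contourArea); P=np.array([ray(c,p[0],z)[:2] for p in k],np.float32)
    (cx,cy),(a,b),_=cv2.minAreaRect(P); B=cv2.boxPoints(cv2.minAreaRect(P))
    e1,e2=B[1]-B[0],B[2]-B[1]; e=e1 if np.hypot(*e1)>np.hypot(*e2) else e2
    return np.round([cx,cy],1),round(float(np.degrees(np.arctan2(e[1],e[0]))+90)%180-90,1),np.round([a,b],0)
E
python3 - <<'E'
from h import *
c=cap('top')
for n,p in dict(yellow=(248,198),green=(222,251),blue=(399,251),red=(441,248)).items(): print(n,rect(c,mask(c,n),p,12))
print('tray',rect(c,mask(c,'orange'),(432,201),16))
print('jar',rect(c,mask(c,'blue'),(320,213),70,r=14))
h=cv2.cvtColor(c['color'],cv2.COLOR_RGB2HSV)
for p in [(258,240),(258,252),(345,213),(328,185),(358,213),(300,213),(280,213)]: print(p,h[p[1],p[0]])
print('block',rect(c,cv2.inRange(h,(0,60,0),(20,255,90)),(258,252),22,r=36))
print('ply',rect(c,cv2.inRange(h,(8,60,90),(24,255,255)),(330,213),20,r=45))
cv2.imwrite('pics/bed.png',cv2.resize(c['color'][140:240,280:410,::-1],None,fx=6,fy=6,interpolation=cv2.INTER_CUBIC))
E
```

```text
yellow (array([568.7, 280.3]), 7.4, array([145.,  53.]))
green (array([395.6, 363.2]), 7.6, array([144.,  51.]))
blue (array([ 387.6, -220.8]), -1.4, array([ 50., 145.]))
red (array([ 395.8, -358.6]), -5.5, array([ 55., 147.]))
tray (array([ 551.7, -333.6]), 7.0, array([148., 131.]))
jar (array([512.2,  38.8]), 89.4, array([48., 45.]))
(258, 240) [  9 167  52]
(258, 252) [ 19  18 115]
(345, 213) [ 17 124 125]
(328, 185) [ 17 125 126]
(358, 213) [  0  17 139]
(300, 213) [  3  21 143]
(280, 213) [ 20  36 142]
block (array([389.7, 244.6]), 7.9, array([148.,  54.]))
ply (array([559.6,  10. ]), -87.1, array([190., 200.]))
```

View pics/bed.png

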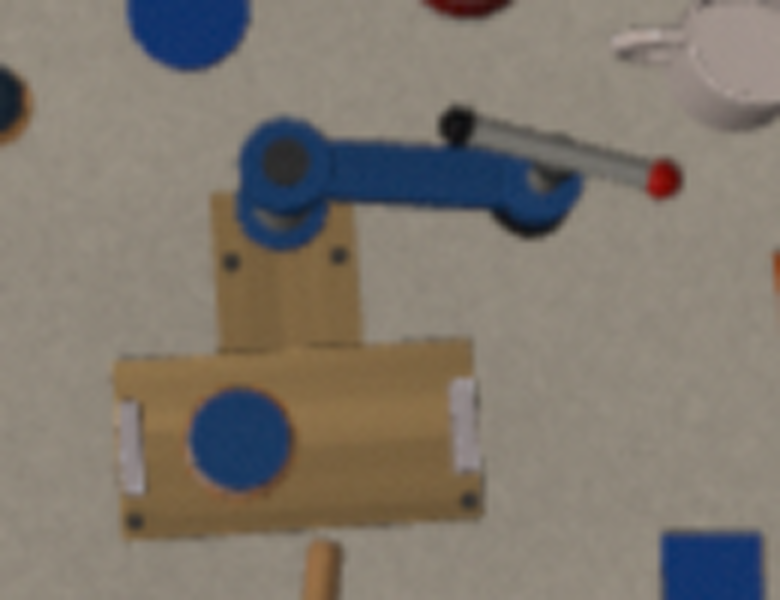

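```bash
python3 - <<'E'
from h import *
c=cap('top')
f=lambda p,z: ray(c,(p[0]/6+280-.4,p[1]/6+140-.4),z)
TL,TR,BR,BL=[f(p,20)[:2] for p in((114,362),(472,340),(482,518),(124,540))]
ce=(TL+TR+BR+BL)/4; d=(TL-TR)+(BL-BR); a=np.arctan2(d[1],d[0])-np.pi/2
print('bed',ce,np.degrees(a),np.linalg.norm(TL-TR),np.linalg.norm(TL-BL))
s=[f(p,50)[:2] for p in((132,447),(464,425))]; print('stops mid',np.mean(s,0))
post=ce+130*np.array([np.cos(a),np.sin(a)]); print('post from bed',post,'seen',f((286,162),172)[:2])
for z in(253,):
  k,r=f((458,124),z)[:2],f((663,180),z)[:2]; m=(k+r)/2
  print('bar',m,np.degrees(np.arctan2(*(k-r)[::-1])),np.linalg.norm(k-r))
  v=m-post; print('r',np.linalg.norm(v),'arm dir',np.degrees(np.arctan2(-v[1],-v[0])-a))
print('jarlid',f((241,438),70))
E
```

```text
bed [515.28363467   6.48999375] 2.9002939337397358 198.48293287458003 98.3636285917202
stops mid [515.44955768   7.02313167]
post from bed [645.11711736  13.06774202] seen [646.1812741   13.69489853]
bar [ 636.87609354 -115.94283455] 73.93505240472187 101.17113730910272
r 129.2735214155798 arm dir 83.44469398426926
jarlid [513.44382554  37.9360953   70.        ]
```

```bash
cat >> h.py <<'E'
def to(x,y,z,yaw):
    """print spin (deg) to reach yaw (deg), then shifts in tool axes at that yaw (mm)"""
    o=get_obs(); p=o['tool_pos']; y0=np.degrees(o['tcp_rot'][2]); a=np.radians(yaw)
    d=np.array([x,y,z])-p
    print('t',round(o['time'],1),'pos',p.round(1),'yaw',round(y0,1),'w',round(float(o['grip_width']),1),'q6',round(float(o['joint_positions'][5]),2),'F',o['contact_force'].round(1))
    print('spin',round((y0-yaw+180)%360-180,1),'tx',round(d[0]*np.cos(a)+d[1]*np.sin(a),1),'ty',round(d[0]*np.sin(a)-d[1]*np.cos(a),1),'tz',round(-d[2],1))
E
python3 -m creep '[{"spin":10.2,"hand":1},{"spin":10.2},{"spin":10.2},{"spin":10.2},{"spin":10.2}]'
python3 -m creep '[{"spin":10.2}]'
python3 -c "from h import *; to(513,38,200,92.9)"
```

```text
t 0.2 pos [229.5 471.9 240.3] yaw 154.1 w 92.0 q6 -0.15 F [0.1 0.1 0.2]
spin 61.2 tx -447.7 ty 261.2 tz 40.3invalid input at $[0]: expected keys hand, tx, ty, tz, spin
invalid input at $[0]: expected keys hand, tx, ty, tz, spin
```

```bash

python3 -m creep '[{"hand":1,"tx":0,"ty":0,"tz":0,"spin":10.2},{"hand":1,"tx":0,"ty":0,"tz":0,"spin":10.2},{"hand":1,"tx":0,"ty":0,"tz":0,"spin":10.2},{"hand":1,"tx":0,"ty":0,"tz":0,"spin":10.2},{"hand":1,"tx":0,"ty":0,"tz":0,"spin":10.2}]'
python3 -m creep '[{"hand":1,"tx":0,"ty":0,"tz":0,"spin":10.2},{"hand":1,"tx":-0.045,"ty":0.026,"tz":0,"spin":0},{"hand":1,"tx":-0.045,"ty":0.026,"tz":0,"spin":0},{"hand":1,"tx":-0.045,"ty":0.026,"tz":0,"spin":0},{"hand":1,"tx":-0.045,"ty":0.026,"tz":0,"spin":0}]'
python3 -c "from h import *; to(513,38,200,92.9)"
```

```text
time: 0.82
tool_pos: [229.6, 472.0, 240.5]
tcp_rot: [-3.141, 0.0, 1.793]
contact_force: [-0.1, 0.2, 0.5]
grip_width: 91.7
finger_force: 0.0
time: 1.45
tool_pos: [343.1, 296.1, 240.7]
tcp_rot: [3.141, -0.0, 1.621]
contact_force: [1.1, 0.2, 0.2]
grip_width: 91.8
finger_force: 0.0
t 1.4 pos [343.1 296.1 240.7] yaw 92.9 w 91.8 q6 0.49 F [1.1 0.2 0.2]
spin -0.0 tx -266.4 ty 156.6 tz 40.7
```

```bash

python3 -m creep '[{"hand":1,"tx":-0.0444,"ty":0.0261,"tz":0,"spin":0},{"hand":1,"tx":-0.0444,"ty":0.0261,"tz":0,"spin":0},{"hand":1,"tx":-0.0444,"ty":0.0261,"tz":0,"spin":0},{"hand":1,"tx":-0.0444,"ty":0.0261,"tz":0.02,"spin":0},{"hand":1,"tx":-0.0444,"ty":0.0261,"tz":0.02,"spin":0}]'
python3 -m creep '[{"hand":1,"tx":-0.0444,"ty":0.0261,"tz":0.02,"spin":0},{"hand":1,"tx":0,"ty":0,"tz":0.02,"spin":0},{"hand":1,"tx":0,"ty":0,"tz":0.02,"spin":0},{"hand":1,"tx":0,"ty":0,"tz":0.02,"spin":0}]'
python3 -c "
from h import *; to(513,38,50,92.9)
c=cap('top','t1.png'); s=cap('scene','s1.png')
cv2.imwrite('pics/c1.png',np.hstack([cv2.resize(c['color'][140:260,250:400,::-1],(500,400)),cv2.resize(s['color'][160:280,220:370,::-1],(500,400))])[:, :1000])
a=cv2.imread('pics/c1.png'); cv2.imwrite('pics/c1.png',cv2.resize(a,(800,320)))"
```

```text
time: 2.08
tool_pos: [484.8, 80.8, 200.4]
tcp_rot: [3.141, -0.0, 1.621]
contact_force: [-0.0, 0.3, -0.9]
grip_width: 92.1
finger_force: 0.0
time: 2.58
tool_pos: [512.1, 39.0, 119.8]
tcp_rot: [-3.141, -0.0, 1.62]
contact_force: [-0.8, -0.1, 0.5]
grip_width: 91.7
finger_force: 0.0
t 2.6 pos [512.1  39.  119.8] yaw 92.8 w 91.7 q6 -0.12 F [-0.8 -0.1  0.5]
spin -0.1 tx -1.1 ty 0.9 tz 69.8
```

View pics/c1.png

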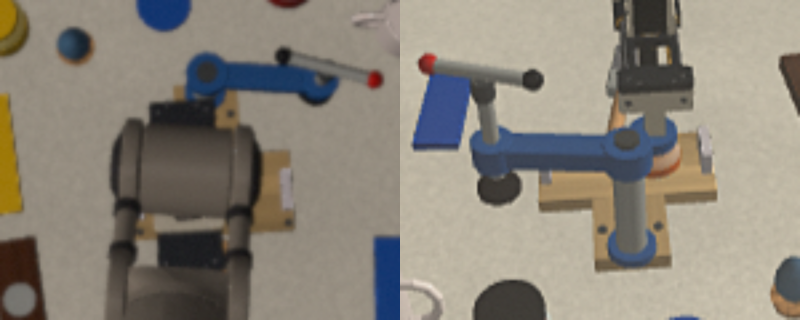

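The gripper straddles the jar with clearance to the post.

```bash

python3 -m creep '[{"hand":1,"tx":-0.001,"ty":0.001,"tz":0.02,"spin":0},{"hand":1,"tx":0,"ty":0,"tz":0.02,"spin":0},{"hand":1,"tx":0,"ty":0,"tz":0.02,"spin":0},{"hand":1,"tx":0,"ty":0,"tz":0.012,"spin":0},{"hand":0,"tx":0,"ty":0,"tz":0,"spin":0}]'
python3 -m creep '[{"hand":0,"tx":0,"ty":0,"tz":0,"spin":0},{"hand":0,"tx":0,"ty":0,"tz":0,"spin":0},{"hand":0,"tx":0,"ty":0,"tz":0,"spin":0},{"hand":0,"tx":0,"ty":0,"tz":0,"spin":0}]'
python3 -c "
from h import *; to(551.7,-333.6,230,92.9)"
```

```text
time: 3.3
tool_pos: [513.1, 38.4, 48.5]
tcp_rot: [-3.141, -0.0, 1.621]
contact_force: [-0.0, -0.3, 0.6]
grip_width: 85.7
finger_force: 0.0
time: 3.8
tool_pos: [513.3, 38.3, 49.3]
tcp_rot: [3.141, 0.0, 1.621]
contact_force: [-1.6, -0.2, 5.8]
grip_width: 59.7
finger_force: 30.0
t 3.8 pos [513.3  38.3  49.3] yaw 92.9 w 59.7 q6 -0.12 F [-1.6 -0.2  5.8]
spin -0.0 tx -373.4 ty 19.5 tz -180.7
```

```bash

python3 -m creep '[{"hand":0,"tx":0,"ty":0,"tz":-0.02,"spin":0},{"hand":0,"tx":0,"ty":-0.01,"tz":-0.04,"spin":0},{"hand":0,"tx":0,"ty":-0.01,"tz":-0.04,"spin":0},{"hand":0,"tx":0,"ty":-0.01,"tz":-0.04,"spin":0},{"hand":0,"tx":0,"ty":-0.01,"tz":-0.05,"spin":0}]'
python3 -m creep '[{"hand":0,"tx":-0.045,"ty":0,"tz":0,"spin":0},{"hand":0,"tx":-0.05,"ty":0,"tz":0,"spin":0},{"hand":0,"tx":-0.05,"ty":0,"tz":0,"spin":0},{"hand":0,"tx":-0.05,"ty":0.01,"tz":0,"spin":0},{"hand":0,"tx":-0.05,"ty":0.012,"tz":0,"spin":0}]'
python3 -m creep '[{"hand":0,"tx":-0.045,"ty":0.012,"tz":0,"spin":0},{"hand":0,"tx":-0.045,"ty":0.012,"tz":0,"spin":0},{"hand":0,"tx":-0.038,"ty":0.012,"tz":0.02,"spin":0}]'
python3 -c "
from h import *; to(551.7,-333.6,34,92.9)"
```

```text
time: 4.42
tool_pos: [472.3, 36.3, 239.2]
tcp_rot: [-3.14, -0.0, 1.621]
contact_force: [1.1, -0.4, -2.1]
grip_width: 59.9
finger_force: 30.0
time: 5.05
tool_pos: [507.5, -208.8, 238.5]
tcp_rot: [-3.142, -0.0, 1.62]
contact_force: [0.6, -0.2, -1.3]
grip_width: 59.8
finger_force: 30.0
time: 5.42
tool_pos: [550.6, -335.6, 219.4]
tcp_rot: [3.139, 0.002, 1.62]
contact_force: [0.4, 0.4, -2.0]
grip_width: 59.4
finger_force: 30.0
t 5.4 pos [ 550.6 -335.6  219.4] yaw 92.8 w 59.4 q6 -0.72 F [ 0.4  0.4 -2. ]
spin -0.1 tx 2.0 ty 1.2 tz 185.4
```

```bash

python3 -m creep '[{"hand":0,"tx":0,"ty":0,"tz":0.05,"spin":0},{"hand":0,"tx":0.002,"ty":0.001,"tz":0.05,"spin":0},{"hand":0,"tx":0,"ty":0,"tz":0.05,"spin":0},{"hand":0,"tx":0,"ty":0,"tz":0.025,"spin":0},{"hand":0,"tx":0,"ty":0,"tz":0.01,"spin":0}]'
python3 -m creep '[{"hand":0,"tx":0,"ty":0,"tz":0,"spin":0},{"hand":1,"tx":0,"ty":0,"tz":0,"spin":0},{"hand":1,"tx":0,"ty":0,"tz":0,"spin":0},{"hand":1,"tx":0,"ty":0,"tz":0,"spin":0}]'
python3 -m creep '[{"hand":1,"tx":0,"ty":0,"tz":-0.02,"spin":0},{"hand":1,"tx":0,"ty":0,"tz":-0.05,"spin":0},{"hand":1,"tx":0,"ty":0,"tz":-0.05,"spin":0},{"hand":1,"tx":0,"ty":0,"tz":-0.02,"spin":0}]'
python3 -c "
from h import *; to(395.8,-358.6,120,-5.5)
to(395.8,-358.6,120,174.5)"
```

```text
time: 6.05
tool_pos: [549.0, -330.1, 32.7]
tcp_rot: [-3.137, -0.004, 1.621]
contact_force: [-16.8, 11.5, 42.6]
grip_width: 59.9
finger_force: 30.0
time: 6.55
tool_pos: [551.0, -331.5, 34.1]
tcp_rot: [3.141, 0.001, 1.621]
contact_force: [-0.0, 0.5, -0.4]
grip_width: 85.3
finger_force: 0.0
time: 7.05
tool_pos: [551.8, -332.1, 177.7]
tcp_rot: [3.137, 0.004, 1.621]
contact_force: [0.0, 0.1, -0.2]
grip_width: 91.8
finger_force: 0.0
t 7.0 pos [ 551.8 -332.1  177.7] yaw 92.9 w 91.8 q6 -0.71 F [ 0.   0.1 -0.2]
spin 98.4 tx -152.8 ty 41.3 tz 57.7
t 7.0 pos [ 551.8 -332.1  177.7] yaw 92.9 w 91.8 q6 -0.71 F [ 0.   0.1 -0.2]
spin -81.6 tx 152.8 ty -41.3 tz 57.7
```

```bash

python3 -m creep '[{"hand":1,"tx":0,"ty":0,"tz":0,"spin":-10.2},{"hand":1,"tx":0,"ty":0,"tz":0,"spin":-10.2},{"hand":1,"tx":0,"ty":0,"tz":0,"spin":-10.2},{"hand":1,"tx":0,"ty":0,"tz":0,"spin":-10.2},{"hand":1,"tx":0,"ty":0,"tz":0,"spin":-10.2}]'
python3 -m creep '[{"hand":1,"tx":0,"ty":0,"tz":0,"spin":-10.2},{"hand":1,"tx":0,"ty":0,"tz":0,"spin":-10.2},{"hand":1,"tx":0,"ty":0,"tz":0,"spin":-10.2},{"hand":1,"tx":0.05,"ty":-0.014,"tz":0,"spin":0},{"hand":1,"tx":0.05,"ty":-0.014,"tz":0.02,"spin":0}]'
python3 -m creep '[{"hand":1,"tx":0.05,"ty":-0.013,"tz":0.02,"spin":0},{"hand":1,"tx":0,"ty":0,"tz":0.02,"spin":0},{"hand":1,"tx":0,"ty":0,"tz":0,"spin":0}]'
python3 -c "
from h import *; to(395.8,-358.6,16,174.5)
c=cap('top'); print('jar',rect(c,mask(c,'blue'),(432,201),54,r=25))
s=cap('scene'); p=proj(s,(551,-333,54)); print(p)
cv2.imwrite('pics/c2.png',cv2.resize(np.hstack([c['color'][160:290,370:500,::-1],s['color'][160:290,120:250,::-1]]),(800,400)))"
```

```text
time: 7.68
tool_pos: [550.7, -331.3, 173.9]
tcp_rot: [3.142, 0.0, 2.517]
contact_force: [0.3, 0.3, -0.3]
grip_width: 92.2
finger_force: 0.0
time: 8.3
tool_pos: [448.3, -350.2, 154.7]
tcp_rot: [-3.139, 0.003, 3.046]
contact_force: [-0.6, -1.0, -0.8]
grip_width: 92.0
finger_force: 0.0
time: 8.68
tool_pos: [396.6, -357.3, 113.0]
tcp_rot: [3.14, -0.001, 3.044]
contact_force: [1.0, -1.1, 0.3]
grip_width: 91.7
finger_force: 0.0
t 8.7 pos [ 396.6 -357.3  113. ] yaw 174.4 w 91.7 q6 -2.35 F [ 1.  -1.1  0.3]
spin -0.1 tx 0.7 ty -1.4 tz 97.0
jar (array([ 551.5, -329.1]), 89.4, array([49., 46.]))
[187.26322246 224.31660996]
```

View pics/c2.png

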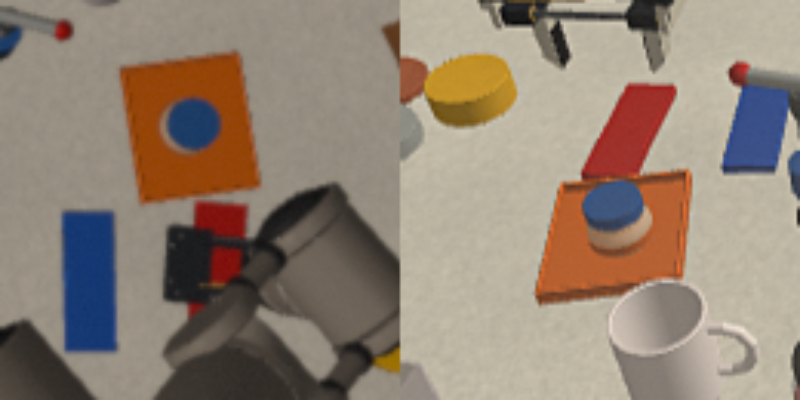

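The jar stands upright in the tray's middle (190,125 in the left crop), and the gripper is over the red slat.

```bash

python3 -m creep '[{"hand":1,"tx":0.001,"ty":-0.001,"tz":0.04,"spin":0},{"hand":1,"tx":0,"ty":0,"tz":0.04,"spin":0},{"hand":1,"tx":0,"ty":0,"tz":0.01,"spin":0},{"hand":1,"tx":0,"ty":0,"tz":0.006,"spin":0},{"hand":0,"tx":0,"ty":0,"tz":0,"spin":0}]'
python3 -m creep '[{"hand":0,"tx":0,"ty":0,"tz":0,"spin":0},{"hand":0,"tx":0,"ty":0,"tz":0,"spin":0},{"hand":0,"tx":0,"ty":0,"tz":0,"spin":0},{"hand":0,"tx":0,"ty":0,"tz":0,"spin":0},{"hand":0,"tx":0,"ty":0,"tz":0,"spin":0}]'
python3 -c "
from h import *; to(395.8,-358.6,16,174.5)"
```

```text
time: 9.4
tool_pos: [397.1, -359.0, 18.7]
tcp_rot: [-3.14, 0.001, 3.045]
contact_force: [0.9, 0.2, 0.5]
grip_width: 85.6
finger_force: 0.0
time: 10.02
tool_pos: [396.5, -358.7, 18.1]
tcp_rot: [-3.141, 0.0, 3.045]
contact_force: [-0.2, 0.7, 5.2]
grip_width: 54.6
finger_force: 30.0
t 10.0 pos [ 396.5 -358.7   18.1] yaw 174.5 w 54.6 q6 -2.35 F [-0.2  0.7  5.2]
spin -0.0 tx 0.7 ty 0.0 tz 2.1
```

```bash

python3 -m creep '[{"hand":0,"tx":0,"ty":0,"tz":-0.02,"spin":0},{"hand":0,"tx":0,"ty":0,"tz":-0.04,"spin":0},{"hand":0,"tx":0,"ty":0,"tz":-0.05,"spin":0},{"hand":0,"tx":0,"ty":0,"tz":-0.03,"spin":10.2},{"hand":0,"tx":0,"ty":0,"tz":0,"spin":10.2}]'
python3 -m creep '[{"hand":0,"tx":0,"ty":0,"tz":0,"spin":10.2},{"hand":0,"tx":0,"ty":0,"tz":0,"spin":10.2},{"hand":0,"tx":0,"ty":0,"tz":0,"spin":10.2},{"hand":0,"tx":0,"ty":0,"tz":0,"spin":10.2},{"hand":0,"tx":0,"ty":0,"tz":0,"spin":10.2}]'
python3 -m creep '[{"hand":0,"tx":0,"ty":0,"tz":0,"spin":10.2},{"hand":0,"tx":0.045,"ty":0.012,"tz":0,"spin":0},{"hand":0,"tx":0.045,"ty":0.012,"tz":0,"spin":0},{"hand":0,"tx":0.045,"ty":0.012,"tz":0,"spin":0},{"hand":0,"tx":0.045,"ty":0.012,"tz":0,"spin":0}]'
python3 -m creep '[{"hand":0,"tx":0.045,"ty":0.012,"tz":0,"spin":0},{"hand":0,"tx":0.045,"ty":0.012,"tz":0,"spin":0},{"hand":0,"tx":0.045,"ty":0.012,"tz":0,"spin":0},{"hand":0,"tx":0.03,"ty":0.01,"tz":0,"spin":0},{"hand":0,"tx":0,"ty":0,"tz":0,"spin":0}]'
python3 -c "
from h import *; to(515.3,6.8,38,92.9)"
```

```text
time: 10.65
tool_pos: [397.2, -359.4, 160.2]
tcp_rot: [-3.14, 0.005, 2.683]
contact_force: [0.9, -0.0, -2.1]
grip_width: 54.3
finger_force: 30.0
time: 11.28
tool_pos: [396.1, -358.2, 157.2]
tcp_rot: [-3.141, -0.001, 1.793]
contact_force: [-0.4, 0.2, 0.1]
grip_width: 54.3
finger_force: 30.0
time: 11.9
tool_pos: [435.2, -174.8, 157.4]
tcp_rot: [-3.141, -0.001, 1.62]
contact_force: [0.4, 0.2, -1.1]
grip_width: 54.5
finger_force: 30.0
time: 12.52
tool_pos: [473.0, -7.5, 157.4]
tcp_rot: [-3.141, -0.0, 1.624]
contact_force: [-0.1, -0.7, -1.2]
grip_width: 54.6
finger_force: 30.0
t 12.5 pos [473.   -7.5 157.4] yaw 93.1 w 54.6 q6 -0.23 F [-0.1 -0.7 -1.2]
spin 0.2 tx 12.1 ty 43.0 tz 119.4
```

```bash

python3 -m creep '[{"hand":0,"tx":0.012,"ty":0.043,"tz":0,"spin":0.2},{"hand":0,"tx":0,"ty":0,"tz":0.04,"spin":0},{"hand":0,"tx":0,"ty":0,"tz":0.04,"spin":0},{"hand":0,"tx":0,"ty":0,"tz":0.03,"spin":0},{"hand":0,"tx":0,"ty":0,"tz":0,"spin":0}]'
python3 -c "
from h import *; to(515.3,6.8,38,92.9)
c=cap('top'); s=cap('scene')
cv2.imwrite('pics/c3.png',cv2.resize(np.hstack([c['color'][150:250,270:400,::-1],s['color'][180:280,250:380,::-1]]),(800,308)))"
```

```text
time: 13.15
tool_pos: [513.5, 4.2, 45.7]
tcp_rot: [-3.136, -0.001, 1.616]
contact_force: [-0.8, 0.0, -0.4]
grip_width: 54.9
finger_force: 30.0
t 13.2 pos [513.5   4.2  45.7] yaw 92.6 w 54.9 q6 -0.19 F [-0.8  0.  -0.4]
spin -0.3 tx 2.5 ty 1.9 tz 7.7
```

View pics/c3.png

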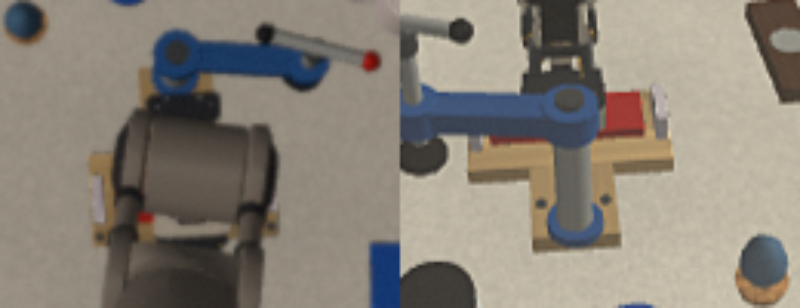

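The red slat hangs between the two stops (right stop at 660,105 in the right crop), with a gap at each end.

```bash

python3 -m creep '[{"hand":0,"tx":0.0025,"ty":0.002,"tz":0.004,"spin":0},{"hand":0,"tx":0,"ty":0,"tz":0.003,"spin":0},{"hand":0,"tx":0,"ty":0,"tz":0.001,"spin":0},{"hand":1,"tx":0,"ty":0,"tz":0,"spin":0},{"hand":1,"tx":0,"ty":0,"tz":0,"spin":0}]'
python3 -m creep '[{"hand":1,"tx":0,"ty":0,"tz":0,"spin":0},{"hand":1,"tx":0,"ty":0,"tz":-0.02,"spin":0},{"hand":1,"tx":0,"ty":0,"tz":-0.04,"spin":0},{"hand":1,"tx":0,"ty":0,"tz":-0.05,"spin":0},{"hand":1,"tx":0,"ty":-0.04,"tz":0,"spin":0}]'
python3 -m creep '[{"hand":1,"tx":-0.03,"ty":-0.015,"tz":0,"spin":-10.7},{"hand":1,"tx":0,"ty":0,"tz":0,"spin":-10.7},{"hand":1,"tx":0,"ty":0,"tz":0,"spin":-10.7},{"hand":1,"tx":0,"ty":0,"tz":0,"spin":-10.7},{"hand":1,"tx":0,"ty":0,"tz":0,"spin":-10.7}]'
python3 -m creep '[{"hand":1,"tx":0,"ty":0,"tz":0,"spin":-10.7},{"hand":1,"tx":0,"ty":0,"tz":0,"spin":-10.7},{"hand":1,"tx":0,"ty":0,"tz":0,"spin":-10.7},{"hand":1,"tx":0,"ty":0,"tz":0,"spin":0}]'
python3 -c "
from h import *; to(387.6,-220.8,18,178.6)"
```

```text
time: 13.88
tool_pos: [517.4, 7.5, 39.9]
tcp_rot: [3.141, 0.0, 1.617]
contact_force: [-0.5, 0.4, -0.2]
grip_width: 70.1
finger_force: 0.0
time: 14.5
tool_pos: [481.2, 5.1, 153.5]
tcp_rot: [3.131, 0.002, 1.617]
contact_force: [-0.1, 0.2, -0.4]
grip_width: 91.9
finger_force: 0.0
time: 15.12
tool_pos: [463.7, -25.1, 149.8]
tcp_rot: [3.141, 0.0, 2.557]
contact_force: [0.9, -0.7, -0.7]
grip_width: 91.6
finger_force: 0.0
time: 15.62
tool_pos: [463.7, -25.0, 149.8]
tcp_rot: [3.142, 0.0, 3.109]
contact_force: [-0.3, -0.3, -0.6]
grip_width: 91.9
finger_force: 0.0
t 15.6 pos [463.7 -25.  149.8] yaw 178.2 w 91.9 q6 -1.76 F [-0.3 -0.3 -0.6]
spin -0.4 tx 71.3 ty -197.6 tz 131.8
```

```bash

python3 -m creep '[{"hand":1,"tx":0.018,"ty":-0.049,"tz":0,"spin":-0.4},{"hand":1,"tx":0.018,"ty":-0.049,"tz":0,"spin":0},{"hand":1,"tx":0.018,"ty":-0.05,"tz":0.02,"spin":0},{"hand":1,"tx":0.017,"ty":-0.049,"tz":0.03,"spin":0},{"hand":1,"tx":0,"ty":0,"tz":0,"spin":0}]'
python3 -c "
from h import *; to(387.6,-220.8,18,178.6)
c=cap('top'); print('red',rect(c,mask(c,'red'),(330,213),32)); b=ray(c,(330,213),20)
s=cap('scene'); print(rect(s,mask(s,'red'),proj(s,(515,7,32)),32))"
```

```text
time: 16.25
tool_pos: [385.9, -222.3, 98.1]
tcp_rot: [3.14, -0.003, 3.109]
contact_force: [-0.5, 0.9, -0.3]
grip_width: 91.5
finger_force: 0.0
t 16.2 pos [ 385.9 -222.3   98.1] yaw 178.1 w 91.5 q6 -2.23 F [-0.5  0.9 -0.3]
spin -0.5 tx -1.7 ty 1.5 tz 80.1
red (array([518.8,   9.3]), -87.3, array([ 54., 148.]))
(array([521.3,  57.9]), 2.1, array([63., 55.]))
```

```bash

python3 -m creep '[{"hand":1,"tx":-0.0015,"ty":0.0015,"tz":0.04,"spin":-0.5},{"hand":1,"tx":0,"ty":0,"tz":0.025,"spin":0},{"hand":1,"tx":0,"ty":0,"tz":0.01,"spin":0},{"hand":1,"tx":0,"ty":0,"tz":0.004,"spin":0},{"hand":0,"tx":0,"ty":0,"tz":0,"spin":0}]'
python3 -m creep '[{"hand":0,"tx":0,"ty":0,"tz":0,"spin":0},{"hand":0,"tx":0,"ty":0,"tz":0,"spin":0},{"hand":0,"tx":0,"ty":0,"tz":0,"spin":0},{"hand":0,"tx":0,"ty":0,"tz":0,"spin":0},{"hand":0,"tx":0,"ty":0,"tz":0,"spin":0}]'
python3 -c "
from h import *; to(387.6,-220.8,18,178.6)"
python3 -m creep '[{"hand":0,"tx":0,"ty":0,"tz":-0.02,"spin":0},{"hand":0,"tx":0,"ty":0,"tz":-0.04,"spin":0},{"hand":0,"tx":0,"ty":0,"tz":-0.05,"spin":0},{"hand":0,"tx":0,"ty":0,"tz":-0.03,"spin":10.7},{"hand":0,"tx":0,"ty":0,"tz":0,"spin":10.7}]'
python3 -m creep '[{"hand":0,"tx":0,"ty":0,"tz":0,"spin":10.7},{"hand":0,"tx":0,"ty":0,"tz":0,"spin":10.7},{"hand":0,"tx":0,"ty":0,"tz":0,"spin":10.7},{"hand":0,"tx":0,"ty":0,"tz":0,"spin":10.7},{"hand":0,"tx":0,"ty":0,"tz":0,"spin":10.7}]'
python3 -m creep '[{"hand":0,"tx":0,"ty":0,"tz":0,"spin":10.7},{"hand":0,"tx":0,"ty":0,"tz":0,"spin":0}]'
python3 -c "
from h import *; to(475,8,51,92.7)"

```

```text
time: 16.98
tool_pos: [389.9, -218.7, 21.3]
tcp_rot: [-3.141, 0.001, 3.127]
contact_force: [0.8, 0.0, 0.9]
grip_width: 85.7
finger_force: 0.0
time: 17.6
tool_pos: [389.5, -218.9, 21.0]
tcp_rot: [-3.141, 0.001, 3.127]
contact_force: [-1.2, -0.3, 4.5]
grip_width: 54.3
finger_force: 30.0
t 17.6 pos [ 389.5 -218.9   21. ] yaw 179.2 w 54.3 q6 -2.24 F [-1.2 -0.3  4.5]
spin 0.6 tx 1.9 ty -1.9 tz 3.0
time: 18.23
tool_pos: [390.2, -219.4, 162.9]
tcp_rot: [-3.14, 0.004, 2.747]
contact_force: [-0.2, 0.8, -1.6]
grip_width: 54.8
finger_force: 30.0
time: 18.85
tool_pos: [389.0, -218.4, 160.3]
tcp_rot: [-3.141, -0.001, 1.813]
contact_force: [0.5, 0.3, -0.7]
grip_width: 54.1
finger_force: 30.0
time: 19.1
tool_pos: [389.1, -218.5, 160.4]
tcp_rot: [-3.141, -0.001, 1.635]
contact_force: [-0.3, -0.0, -1.2]
grip_width: 54.5
finger_force: 30.0
t 19.1 pos [ 389.1 -218.5  160.4] yaw 93.7 w 54.5 q6 -0.75 F [-0.3 -0.  -1.2]
spin 1.0 tx 222.2 ty 96.5 tz 109.4
```

```bash

python3 -m creep '[{"hand":0,"tx":0.044,"ty":0.019,"tz":0,"spin":1},{"hand":0,"tx":0.044,"ty":0.019,"tz":0,"spin":0},{"hand":0,"tx":0.044,"ty":0.019,"tz":0,"spin":0},{"hand":0,"tx":0.044,"ty":0.019,"tz":0,"spin":0},{"hand":0,"tx":0.044,"ty":0.019,"tz":0,"spin":0}]'
python3 -m creep '[{"hand":0,"tx":0,"ty":0.02,"tz":0,"spin":0},{"hand":0,"tx":0,"ty":0.02,"tz":0.03,"spin":0},{"hand":0,"tx":0,"ty":0,"tz":0.04,"spin":0},{"hand":0,"tx":0,"ty":0,"tz":0.025,"spin":0},{"hand":0,"tx":0,"ty":0,"tz":0,"spin":0}]'
python3 -c "
from h import *; to(517.5,6,53,92.7)"

```

```text
time: 19.73
tool_pos: [473.9, 7.1, 160.6]
tcp_rot: [-3.141, -0.0, 1.62]
contact_force: [1.4, -0.8, -0.3]
grip_width: 54.3
finger_force: 30.0
time: 20.35
tool_pos: [512.1, 7.6, 63.9]
tcp_rot: [-3.137, -0.001, 1.619]
contact_force: [-0.2, -0.9, -0.7]
grip_width: 54.5
finger_force: 30.0
t 20.4 pos [512.1   7.6  63.9] yaw 92.8 w 54.5 q6 -0.18 F [-0.2 -0.9 -0.7]
spin 0.1 tx -1.9 ty 5.4 tz 10.9
```

```bash

python3 -m creep '[{"hand":0,"tx":0,"ty":0.003,"tz":0.004,"spin":0},{"hand":0,"tx":0,"ty":0,"tz":0,"spin":0},{"hand":0,"tx":0,"ty":0,"tz":0,"spin":0}]'
python3 -c "
from h import *; to(517.5,6,53,92.7)"

```

```text
time: 20.72
tool_pos: [517.0, 7.5, 62.5]
tcp_rot: [3.14, 0.0, 1.616]
contact_force: [-0.1, -0.2, -1.1]
grip_width: 54.3
finger_force: 30.0
t 20.7 pos [517.    7.5  62.5] yaw 92.6 w 54.3 q6 -0.18 F [-0.1 -0.2 -1.1]
spin -0.1 tx -1.5 ty 0.4 tz 9.5
```

```bash

python3 -m creep '[{"hand":0,"tx":-0.0015,"ty":0.0005,"tz":0.005,"spin":0},{"hand":0,"tx":0,"ty":0,"tz":0.003,"spin":0},{"hand":0,"tx":0,"ty":0,"tz":0.002,"spin":0},{"hand":1,"tx":0,"ty":0,"tz":0,"spin":0},{"hand":1,"tx":0,"ty":0,"tz":0,"spin":0}]'
python3 -m creep '[{"hand":1,"tx":0,"ty":0,"tz":0,"spin":0},{"hand":1,"tx":0,"ty":0,"tz":-0.02,"spin":0},{"hand":1,"tx":0,"ty":0,"tz":-0.04,"spin":0},{"hand":1,"tx":0,"ty":0,"tz":-0.05,"spin":0},{"hand":1,"tx":0.02,"ty":-0.04,"tz":-0.03,"spin":0}]'
python3 -m creep '[{"hand":1,"tx":0.05,"ty":0,"tz":0,"spin":0},{"hand":1,"tx":0.05,"ty":0,"tz":0,"spin":0},{"hand":1,"tx":0.05,"ty":0,"tz":0,"spin":10.7},{"hand":1,"tx":0,"ty":0,"tz":0,"spin":10.7},{"hand":1,"tx":0,"ty":0,"tz":0,"spin":10.7}]'
python3 -m creep '[{"hand":1,"tx":0,"ty":0,"tz":0,"spin":10.7},{"hand":1,"tx":0,"ty":0,"tz":0,"spin":10.7},{"hand":1,"tx":0,"ty":0,"tz":0,"spin":10.7},{"hand":1,"tx":0,"ty":0,"tz":0,"spin":10.7},{"hand":1,"tx":0,"ty":0,"tz":0,"spin":10.7}]'
python3 -c "
from h import *; to(568.7,280.3,19,7.4)
c=cap('top'); print('blue',rect(c,mask(c,'blue'),(330,213),44)); print('yel',rect(c,mask(c,'yellow'),(248,198),12))"
```

```text
time: 21.35
tool_pos: [517.2, 6.0, 51.7]
tcp_rot: [3.141, -0.0, 1.615]
contact_force: [-0.1, 0.6, -0.2]
grip_width: 70.1
finger_force: 0.0
time: 21.98
tool_pos: [478.4, 23.5, 193.9]
tcp_rot: [3.137, 0.001, 1.614]
contact_force: [0.1, -0.9, -0.6]
grip_width: 91.8
finger_force: 0.0
time: 22.6
tool_pos: [469.5, 172.5, 191.5]
tcp_rot: [-3.141, 0.0, 1.06]
contact_force: [-0.4, 0.7, 1.1]
grip_width: 91.8
finger_force: 0.0
time: 23.22
tool_pos: [469.7, 171.7, 191.5]
tcp_rot: [-3.142, 0.0, 0.124]
contact_force: [-0.1, 0.5, 0.7]
grip_width: 92.0
finger_force: 0.0
t 23.2 pos [469.7 171.7 191.5] yaw 7.1 w 92.0 q6 1.64 F [-0.1  0.5  0.7]
spin -0.3 tx 112.1 ty -95.0 tz 172.5
blue (array([518. ,  10.3]), -87.1, array([ 51., 148.]))
yel (array([593.7, 283.6]), 7.4, array([95., 53.]))
```

```bash

python3 -m creep '[{"hand":1,"tx":0.037,"ty":-0.032,"tz":0.03,"spin":-0.3},{"hand":1,"tx":0.037,"ty":-0.032,"tz":0.03,"spin":0},{"hand":1,"tx":0.038,"ty":-0.031,"tz":0.03,"spin":0},{"hand":1,"tx":0,"ty":0,"tz":0.02,"spin":0},{"hand":1,"tx":0,"ty":0,"tz":0,"spin":0}]'
python3 -c "
from h import *; to(568.7,280.3,19,7.4)
c=cap('top'); s=cap('scene')
cv2.imwrite('pics/c4.png',cv2.resize(np.hstack([c['color'][130:260,200:370,::-1],s['color'][160:290,300:470,::-1]]),(800,306)))"
```

```text
time: 23.9
tool_pos: [566.8, 280.6, 79.2]
tcp_rot: [3.141, 0.005, 0.138]
contact_force: [-0.1, -0.3, 0.8]
grip_width: 92.3
finger_force: 0.0
t 23.9 pos [566.8 280.6  79.2] yaw 7.9 w 92.3 q6 1.77 F [-0.1 -0.3  0.8]
spin 0.5 tx 1.9 ty 0.5 tz 60.2
```

View pics/c4.png

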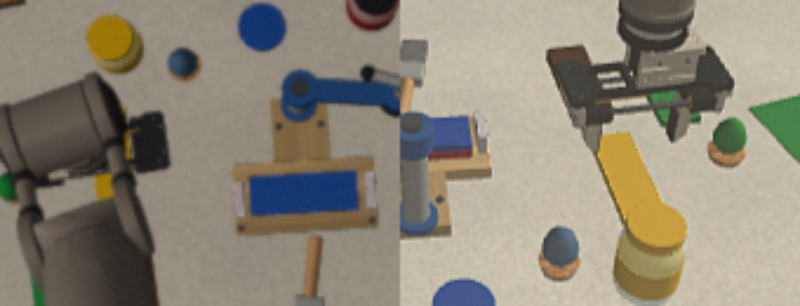

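Blue lies squarely between the stops (305,193 left crop); the fingers straddle yellow and clear the green egg.

```bash

python3 -m creep '[{"hand":1,"tx":0,"ty":0,"tz":0.035,"spin":0.5},{"hand":1,"tx":0,"ty":0,"tz":0.015,"spin":0},{"hand":1,"tx":0,"ty":0,"tz":0.008,"spin":0},{"hand":1,"tx":0,"ty":0,"tz":0.002,"spin":0},{"hand":0,"tx":0,"ty":0,"tz":0,"spin":0}]'
python3 -m creep '[{"hand":0,"tx":0,"ty":0,"tz":0,"spin":0},{"hand":0,"tx":0,"ty":0,"tz":0,"spin":0},{"hand":0,"tx":0,"ty":0,"tz":0,"spin":0},{"hand":0,"tx":0,"ty":0,"tz":0,"spin":0},{"hand":0,"tx":0,"ty":0,"tz":0,"spin":0}]'
python3 -c "
from h import *; to(568.7,280.3,19,7.4)"
python3 -m creep '[{"hand":0,"tx":0,"ty":0,"tz":-0.02,"spin":0},{"hand":0,"tx":0,"ty":0,"tz":-0.04,"spin":0},{"hand":0,"tx":0,"ty":0,"tz":-0.05,"spin":0},{"hand":0,"tx":-0.04,"ty":0,"tz":-0.04,"spin":0},{"hand":0,"tx":-0.04,"ty":0,"tz":0,"spin":-10.7}]'
python3 -m creep '[{"hand":0,"tx":0,"ty":0,"tz":0,"spin":-10.7},{"hand":0,"tx":0,"ty":0,"tz":0,"spin":-10.7},{"hand":0,"tx":0,"ty":0,"tz":0,"spin":-10.7},{"hand":0,"tx":0,"ty":0,"tz":0,"spin":-10.7},{"hand":0,"tx":0,"ty":0,"tz":0,"spin":-10.7}]'
python3 -m creep '[{"hand":0,"tx":0,"ty":0,"tz":0,"spin":-10.7},{"hand":0,"tx":0,"ty":0,"tz":0,"spin":-10.7},{"hand":0,"tx":0,"ty":0,"tz":0,"spin":0},{"hand":0,"tx":0,"ty":0,"tz":0,"spin":0}]'
python3 -c "
from h import *; to(480,6,160,92.7)"

```

```text
time: 24.62
tool_pos: [568.7, 280.9, 22.6]
tcp_rot: [-3.141, -0.001, 0.127]
contact_force: [0.4, -0.9, 0.0]
grip_width: 85.7
finger_force: 0.0
time: 25.25
tool_pos: [568.2, 280.8, 21.9]
tcp_rot: [-3.141, -0.0, 0.127]
contact_force: [0.0, -0.9, 2.3]
grip_width: 53.9
finger_force: 30.0
t 25.2 pos [568.2 280.8  21.9] yaw 7.3 w 53.9 q6 1.78 F [ 0.  -0.9  2.3]
spin -0.1 tx 0.4 ty 0.6 tz 2.9
time: 25.88
tool_pos: [489.6, 271.1, 175.0]
tcp_rot: [-3.141, -0.007, 0.317]
contact_force: [-0.3, 0.8, -1.0]
grip_width: 54.0
finger_force: 30.0
time: 26.5
tool_pos: [488.6, 270.6, 171.5]
tcp_rot: [-3.141, 0.0, 1.253]
contact_force: [-0.0, 0.2, -1.0]
grip_width: 54.4
finger_force: 30.0
time: 27.0
tool_pos: [488.8, 270.7, 171.7]
tcp_rot: [-3.141, -0.0, 1.617]
contact_force: [-0.5, 0.1, -1.4]
grip_width: 54.0
finger_force: 30.0
t 27.0 pos [488.8 270.7 171.7] yaw 92.7 w 54.0 q6 0.32 F [-0.5  0.1 -1.4]
spin -0.0 tx -264.0 ty -21.2 tz 11.7
```

```bash

python3 -m creep '[{"hand":0,"tx":-0.044,"ty":-0.0035,"tz":0,"spin":0},{"hand":0,"tx":-0.044,"ty":-0.0035,"tz":0,"spin":0},{"hand":0,"tx":-0.044,"ty":-0.0035,"tz":0,"spin":0},{"hand":0,"tx":-0.044,"ty":-0.0035,"tz":0,"spin":0},{"hand":0,"tx":-0.044,"ty":-0.0035,"tz":0,"spin":0}]'
python3 -m creep '[{"hand":0,"tx":-0.044,"ty":0,"tz":0,"spin":0},{"hand":0,"tx":0,"ty":0.034,"tz":0.02,"spin":0},{"hand":0,"tx":0,"ty":0,"tz":0.04,"spin":0},{"hand":0,"tx":0,"ty":0,"tz":0.034,"spin":0},{"hand":0,"tx":0,"ty":0,"tz":0,"spin":0}]'
python3 -m creep '[{"hand":0,"tx":0,"ty":0,"tz":0,"spin":0},{"hand":0,"tx":0,"ty":0,"tz":0,"spin":0}]'
python3 -c "
from h import *; to(517.5,7.5,66,92.7)"

```

```text
time: 27.62
tool_pos: [482.2, 48.7, 171.9]
tcp_rot: [3.141, 0.0, 1.618]
contact_force: [0.8, -0.2, -0.6]
grip_width: 54.4
finger_force: 30.0
time: 28.25
tool_pos: [516.8, 8.0, 75.7]
tcp_rot: [-3.136, -0.001, 1.619]
contact_force: [0.0, 0.4, -1.2]
grip_width: 54.2
finger_force: 30.0
time: 28.5
tool_pos: [519.5, 7.8, 79.4]
tcp_rot: [3.138, 0.0, 1.62]
contact_force: [-0.8, 0.2, -0.6]
grip_width: 54.3
finger_force: 30.0
t 28.5 pos [519.5   7.8  79.4] yaw 92.8 w 54.3 q6 -0.18 F [-0.8  0.2 -0.6]
spin 0.1 tx -0.2 ty -2.0 tz 13.4
```

```bash

python3 -m creep '[{"hand":0,"tx":0,"ty":-0.002,"tz":0.007,"spin":0},{"hand":0,"tx":0,"ty":0,"tz":0.004,"spin":0},{"hand":0,"tx":0,"ty":0,"tz":0.0025,"spin":0},{"hand":0,"tx":0,"ty":0,"tz":0,"spin":0},{"hand":1,"tx":0,"ty":0,"tz":0,"spin":0}]'
python3 -m creep '[{"hand":1,"tx":0,"ty":0,"tz":0,"spin":0},{"hand":1,"tx":0,"ty":0,"tz":0,"spin":0},{"hand":1,"tx":0,"ty":0,"tz":-0.02,"spin":0},{"hand":1,"tx":0,"ty":0,"tz":-0.04,"spin":0},{"hand":1,"tx":0,"ty":-0.02,"tz":-0.05,"spin":0}]'
python3 -m creep '[{"hand":1,"tx":0.05,"ty":-0.02,"tz":0,"spin":0},{"hand":1,"tx":0.05,"ty":-0.02,"tz":0,"spin":0},{"hand":1,"tx":0.05,"ty":-0.01,"tz":0,"spin":0},{"hand":1,"tx":0.05,"ty":0,"tz":0,"spin":0},{"hand":1,"tx":0.05,"ty":0,"tz":0,"spin":10.6}]'
python3 -m creep '[{"hand":1,"tx":0,"ty":0,"tz":0,"spin":10.6},{"hand":1,"tx":0,"ty":0,"tz":0,"spin":10.6},{"hand":1,"tx":0,"ty":0,"tz":0,"spin":10.6},{"hand":1,"tx":0,"ty":0,"tz":0,"spin":10.6},{"hand":1,"tx":0,"ty":0,"tz":0,"spin":10.6}]'
python3 -m creep '[{"hand":1,"tx":0,"ty":0,"tz":0,"spin":10.6},{"hand":1,"tx":0,"ty":0,"tz":0,"spin":10.6},{"hand":1,"tx":0,"ty":0,"tz":0,"spin":0}]'
python3 -c "
from h import *; to(395.6,363.2,19,7.6)
c=cap('top'); print('yel',rect(c,mask(c,'yellow'),(330,213),56)); print('gr',rect(c,mask(c,'green'),(222,251),12))"
```

```text
time: 29.12
tool_pos: [516.7, 7.7, 64.9]
tcp_rot: [3.14, 0.0, 1.621]
contact_force: [0.1, 0.0, 0.3]
grip_width: 60.0
finger_force: 0.0
time: 29.75
tool_pos: [496.6, 6.7, 174.5]
tcp_rot: [-3.14, -0.0, 1.621]
contact_force: [0.4, 0.2, -0.4]
grip_width: 91.8
finger_force: 0.0
time: 30.38
tool_pos: [433.9, 254.0, 174.2]
tcp_rot: [3.141, -0.0, 1.438]
contact_force: [0.9, 0.8, 0.5]
grip_width: 91.5
finger_force: 0.0
time: 31.0
tool_pos: [434.2, 252.3, 174.0]
tcp_rot: [-3.141, 0.0, 0.511]
contact_force: [0.6, 0.1, 0.1]
grip_width: 91.4
finger_force: 0.0
time: 31.38
tool_pos: [434.2, 252.3, 174.0]
tcp_rot: [3.142, 0.0, 0.148]
contact_force: [-1.4, -0.2, -0.1]
grip_width: 92.0
finger_force: 0.0
t 31.4 pos [434.2 252.3 174. ] yaw 8.5 w 92.0 q6 1.8 F [-1.4 -0.2 -0.1]
spin 0.9 tx -23.6 ty -115.1 tz 155.0
yel (array([518.1,   7.1]), -86.6, array([ 53., 148.]))
gr (array([350.4, 351.5]), 7.6, array([51., 40.]))
```

```bash

python3 -m creep '[{"hand":1,"tx":-0.008,"ty":-0.039,"tz":0.02,"spin":0.9},{"hand":1,"tx":-0.008,"ty":-0.038,"tz":0.02,"spin":0},{"hand":1,"tx":-0.008,"ty":-0.038,"tz":0.03,"spin":0},{"hand":1,"tx":0,"ty":0,"tz":0.03,"spin":0},{"hand":1,"tx":0,"ty":0,"tz":0,"spin":0}]'
python3 -c "
from h import *; to(395.6,363.2,19,7.6)
s=cap('scene')
cv2.imwrite('pics/c5.png',cv2.resize(s['color'][150:260,320:480,::-1],(640,440)))"
```

```text
time: 32.05
tool_pos: [393.3, 362.4, 72.3]
tcp_rot: [3.139, 0.005, 0.135]
contact_force: [-0.3, 0.2, 0.6]
grip_width: 91.8
finger_force: 0.0
t 32.0 pos [393.3 362.4  72.3] yaw 7.7 w 91.8 q6 2.04 F [-0.3  0.2  0.6]
spin 0.1 tx 2.4 ty -0.5 tz 53.3
```

View pics/c5.png

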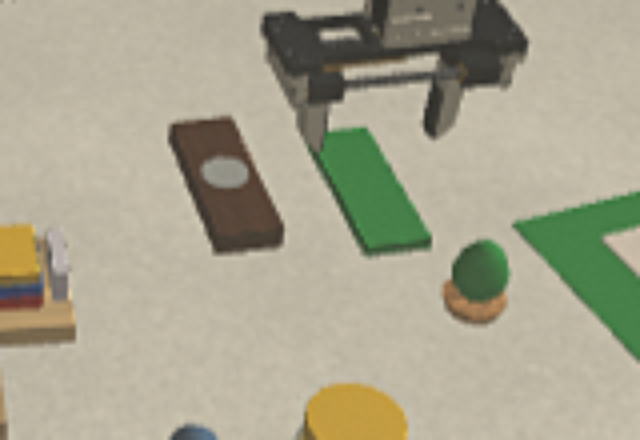

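Fingers straddle the green slat; the red/blue/yellow stack at left is square.

```bash

python3 -m creep '[{"hand":1,"tx":0,"ty":0,"tz":0.03,"spin":0},{"hand":1,"tx":0,"ty":0,"tz":0.015,"spin":0},{"hand":1,"tx":0,"ty":0,"tz":0.008,"spin":0},{"hand":1,"tx":0,"ty":0,"tz":0.002,"spin":0},{"hand":0,"tx":0,"ty":0,"tz":0,"spin":0}]'
python3 -m creep '[{"hand":0,"tx":0,"ty":0,"tz":0,"spin":0},{"hand":0,"tx":0,"ty":0,"tz":0,"spin":0},{"hand":0,"tx":0,"ty":0,"tz":0,"spin":0},{"hand":0,"tx":0,"ty":0,"tz":0,"spin":0},{"hand":0,"tx":0,"ty":0,"tz":0,"spin":0}]'
python3 -c "
from h import *; to(395.6,363.2,19,7.6)"
python3 -m creep '[{"hand":0,"tx":0,"ty":0,"tz":-0.02,"spin":0},{"hand":0,"tx":0,"ty":0,"tz":-0.04,"spin":0},{"hand":0,"tx":0,"ty":0,"tz":-0.05,"spin":0},{"hand":0,"tx":0.02,"ty":0.04,"tz":-0.05,"spin":0},{"hand":0,"tx":0.02,"ty":0.04,"tz":0,"spin":-10.6}]'
python3 -m creep '[{"hand":0,"tx":0,"ty":0,"tz":0,"spin":-10.6},{"hand":0,"tx":0,"ty":0,"tz":0,"spin":-10.6},{"hand":0,"tx":0,"ty":0,"tz":0,"spin":-10.6},{"hand":0,"tx":0,"ty":0,"tz":0,"spin":-10.6},{"hand":0,"tx":0,"ty":0,"tz":0,"spin":-10.6}]'
python3 -m creep '[{"hand":0,"tx":0,"ty":0,"tz":0,"spin":-10.6},{"hand":0,"tx":0,"ty":0,"tz":0,"spin":-10.6},{"hand":0,"tx":0,"ty":0,"tz":0,"spin":0},{"hand":0,"tx":0,"ty":0,"tz":0,"spin":0}]'
python3 -c "
from h import *; to(480,6,160,92.7)"

```

```text
time: 32.72
tool_pos: [395.2, 363.2, 19.8]
tcp_rot: [-3.141, -0.001, 0.131]
contact_force: [-0.1, -0.1, -0.7]
grip_width: 85.7
finger_force: 0.0
time: 33.35
tool_pos: [394.9, 363.1, 19.4]
tcp_rot: [-3.141, -0.0, 0.131]
contact_force: [0.6, 0.1, 2.6]
grip_width: 54.6
finger_force: 30.0
t 33.4 pos [394.9 363.1  19.4] yaw 7.5 w 54.6 q6 2.04 F [0.6 0.1 2.6]
spin -0.1 tx 0.7 ty -0.0 tz 0.4
time: 33.98
tool_pos: [445.3, 291.8, 179.7]
tcp_rot: [-3.141, -0.008, 0.322]
contact_force: [-0.1, 0.4, -1.1]
grip_width: 54.3
finger_force: 30.0
time: 34.6
tool_pos: [443.0, 291.2, 175.5]
tcp_rot: [-3.141, 0.0, 1.247]
contact_force: [0.4, 0.7, -1.5]
grip_width: 54.4
finger_force: 30.0
time: 35.1
tool_pos: [443.1, 291.3, 175.7]
tcp_rot: [-3.141, 0.0, 1.607]
contact_force: [0.5, -0.1, -0.4]
grip_width: 54.5
finger_force: 30.0
t 35.1 pos [443.1 291.3 175.7] yaw 92.1 w 54.5 q6 0.4 F [ 0.5 -0.1 -0.4]
spin -0.6 tx -286.7 ty 23.4 tz 15.7
```

```bash

python3 -m creep '[{"hand":0,"tx":-0.0478,"ty":0.004,"tz":0,"spin":-0.6},{"hand":0,"tx":-0.0478,"ty":0.004,"tz":0,"spin":0},{"hand":0,"tx":-0.0478,"ty":0.004,"tz":0,"spin":0},{"hand":0,"tx":-0.0478,"ty":0.004,"tz":0,"spin":0},{"hand":0,"tx":-0.0478,"ty":0.004,"tz":0,"spin":0}]'
python3 -m creep '[{"hand":0,"tx":-0.0478,"ty":0.004,"tz":0,"spin":0},{"hand":0,"tx":0,"ty":0.036,"tz":0.02,"spin":0},{"hand":0,"tx":0,"ty":0,"tz":0.04,"spin":0},{"hand":0,"tx":0,"ty":0,"tz":0.025,"spin":0},{"hand":0,"tx":0,"ty":0,"tz":0,"spin":0}]'
python3 -m creep '[{"hand":0,"tx":0,"ty":0,"tz":0,"spin":0},{"hand":0,"tx":0,"ty":0,"tz":0,"spin":0}]'
python3 -c "
from h import *; to(517.5,7.5,75.5,92.7)"

```

```text
time: 35.72
tool_pos: [474.9, 52.1, 176.0]
tcp_rot: [3.141, -0.0, 1.619]
contact_force: [1.5, 0.8, -0.4]
grip_width: 54.5
finger_force: 30.0
time: 36.35
tool_pos: [515.9, 8.0, 89.2]
tcp_rot: [-3.137, -0.001, 1.619]
contact_force: [-0.5, 0.2, -0.4]
grip_width: 54.4
finger_force: 30.0
time: 36.6
tool_pos: [518.0, 7.9, 92.2]
tcp_rot: [3.139, 0.0, 1.621]
contact_force: [0.6, -0.2, -0.9]
grip_width: 54.3
finger_force: 30.0
t 36.6 pos [518.    7.9  92.2] yaw 92.9 w 54.3 q6 -0.18 F [ 0.6 -0.2 -0.9]
spin 0.2 tx -0.4 ty -0.5 tz 16.7
```

```bash

python3 -m creep '[{"hand":0,"tx":0,"ty":-0.0005,"tz":0.009,"spin":0},{"hand":0,"tx":0,"ty":0,"tz":0.005,"spin":0},{"hand":0,"tx":0,"ty":0,"tz":0.003,"spin":0},{"hand":0,"tx":0,"ty":0,"tz":0,"spin":0},{"hand":1,"tx":0,"ty":0,"tz":0,"spin":0}]'
python3 -m creep '[{"hand":1,"tx":0,"ty":0,"tz":0,"spin":0},{"hand":1,"tx":0,"ty":0,"tz":0,"spin":0},{"hand":1,"tx":0,"ty":0,"tz":-0.02,"spin":0},{"hand":1,"tx":0,"ty":0,"tz":-0.04,"spin":0},{"hand":1,"tx":0,"ty":-0.02,"tz":-0.04,"spin":0}]'
python3 -m creep '[{"hand":1,"tx":0.03,"ty":-0.03,"tz":0,"spin":0},{"hand":1,"tx":0.03,"ty":-0.03,"tz":0,"spin":0}]'
python3 -c "
from h import *
c=cap('top'); h=cv2.cvtColor(c['color'],cv2.COLOR_RGB2HSV)
b=rect(c,cv2.inRange(h,(0,60,0),(20,255,90)),(258,252),22,r=36); print('block',b)
to(b[0][0],b[0][1],24,b[1])"
```

```text
time: 37.22
tool_pos: [516.9, 7.9, 74.3]
tcp_rot: [3.141, 0.0, 1.621]
contact_force: [0.4, -0.8, -1.1]
grip_width: 60.5
finger_force: 0.0
time: 37.85
tool_pos: [497.2, 6.8, 174.5]
tcp_rot: [3.141, -0.0, 1.622]
contact_force: [-0.1, 0.6, -0.4]
grip_width: 91.3
finger_force: 0.0
time: 38.1
tool_pos: [433.1, 64.2, 174.1]
tcp_rot: [3.141, -0.0, 1.62]
contact_force: [0.2, 0.2, 0.3]
grip_width: 91.8
finger_force: 0.0
block (array([389.2, 244.4]), 7.9, array([148.,  54.]))
t 38.1 pos [428.4  66.9 173.4] yaw 92.9 w 91.7 q6 -0.08 F [-5.3  2.6 -1.4]
spin 85.0 tx -14.5 ty -181.2 tz 149.4
```

```bash

python3 -m creep '[{"hand":1,"tx":0,"ty":0,"tz":0,"spin":10.6},{"hand":1,"tx":0,"ty":0,"tz":0,"spin":10.6},{"hand":1,"tx":0,"ty":0,"tz":0,"spin":10.6},{"hand":1,"tx":0,"ty":0,"tz":0,"spin":10.6},{"hand":1,"tx":0,"ty":0,"tz":0,"spin":10.6}]'
python3 -m creep '[{"hand":1,"tx":0,"ty":0,"tz":0,"spin":10.6},{"hand":1,"tx":0,"ty":0,"tz":0,"spin":10.6},{"hand":1,"tx":0,"ty":0,"tz":0,"spin":10.6},{"hand":1,"tx":-0.003,"ty":-0.045,"tz":0.01,"spin":0},{"hand":1,"tx":-0.003,"ty":-0.045,"tz":0.02,"spin":0}]'
python3 -m creep '[{"hand":1,"tx":-0.004,"ty":-0.045,"tz":0.03,"spin":0},{"hand":1,"tx":-0.004,"ty":-0.046,"tz":0.03,"spin":0},{"hand":1,"tx":0,"ty":0,"tz":0,"spin":0},{"hand":1,"tx":0,"ty":0,"tz":0,"spin":0}]'
python3 -c "
from h import *; to(389.2,244.4,24,7.9)
s=cap('scene')
cv2.imwrite('pics/c6.png',cv2.resize(s['color'][140:260,290:450,::-1],(480,360)))"
```

```text
time: 38.78
tool_pos: [433.8, 63.7, 173.6]
tcp_rot: [-3.141, 0.0, 0.69]
contact_force: [-0.6, -0.3, -0.1]
grip_width: 92.0
finger_force: 0.0
time: 39.4
tool_pos: [415.8, 152.8, 143.9]
tcp_rot: [-3.141, -0.002, 0.14]
contact_force: [0.8, 0.3, 0.3]
grip_width: 91.7
finger_force: 0.0
time: 39.9
tool_pos: [394.6, 240.9, 83.8]
tcp_rot: [3.141, 0.0, 0.142]
contact_force: [0.8, -0.3, -0.0]
grip_width: 91.8
finger_force: 0.0
t 39.9 pos [394.6 240.9  83.8] yaw 8.1 w 91.8 q6 1.81 F [ 0.8 -0.3 -0. ]
spin 0.2 tx -4.9 ty -4.2 tz 59.8
```

View pics/c6.png

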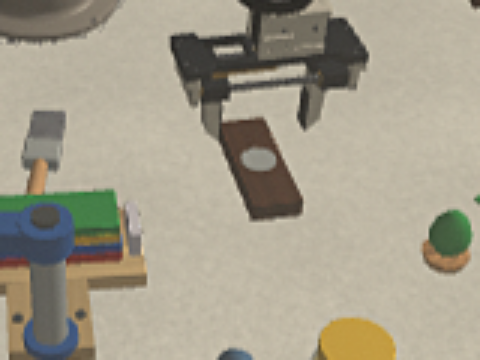

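Four slats are stacked on the bed, and the gripper is over the block.

```bash

python3 -m creep '[{"hand":1,"tx":-0.005,"ty":-0.004,"tz":0.03,"spin":0.2},{"hand":1,"tx":0,"ty":0,"tz":0.018,"spin":0},{"hand":1,"tx":0,"ty":0,"tz":0.01,"spin":0},{"hand":1,"tx":0,"ty":0,"tz":0.003,"spin":0},{"hand":0,"tx":0,"ty":0,"tz":0,"spin":0}]'
python3 -m creep '[{"hand":0,"tx":0,"ty":0,"tz":0,"spin":0},{"hand":0,"tx":0,"ty":0,"tz":0,"spin":0},{"hand":0,"tx":0,"ty":0,"tz":0,"spin":0},{"hand":0,"tx":0,"ty":0,"tz":0,"spin":0},{"hand":0,"tx":0,"ty":0,"tz":0,"spin":0}]'
python3 -c "
from h import *; to(389.2,244.4,24,7.9)"
python3 -m creep '[{"hand":0,"tx":0,"ty":0,"tz":-0.02,"spin":0},{"hand":0,"tx":0,"ty":0,"tz":-0.04,"spin":0},{"hand":0,"tx":0,"ty":0,"tz":-0.05,"spin":0},{"hand":0,"tx":0.02,"ty":0.04,"tz":-0.05,"spin":0},{"hand":0,"tx":0.02,"ty":0,"tz":0,"spin":-10.6}]'
python3 -m creep '[{"hand":0,"tx":0,"ty":0,"tz":0,"spin":-10.6},{"hand":0,"tx":0,"ty":0,"tz":0,"spin":-10.6},{"hand":0,"tx":0,"ty":0,"tz":0,"spin":-10.6},{"hand":0,"tx":0,"ty":0,"tz":0,"spin":-10.6},{"hand":0,"tx":0,"ty":0,"tz":0,"spin":-10.6}]'
python3 -m creep '[{"hand":0,"tx":0,"ty":0,"tz":0,"spin":-10.6},{"hand":0,"tx":0,"ty":0,"tz":0,"spin":-10.6},{"hand":0,"tx":0,"ty":0,"tz":0,"spin":0},{"hand":0,"tx":0,"ty":0,"tz":0,"spin":0}]'
python3 -c "
from h import *; to(480,6,180,92.8)"

```

```text
time: 40.58
tool_pos: [389.4, 244.1, 23.3]
tcp_rot: [-3.141, -0.001, 0.137]
contact_force: [-0.3, 0.1, 0.7]
grip_width: 85.8
finger_force: 0.0
time: 41.2
tool_pos: [389.0, 244.5, 23.0]
tcp_rot: [-3.141, -0.0, 0.138]
contact_force: [-0.0, 1.0, 3.3]
grip_width: 54.7
finger_force: 30.0
t 41.2 pos [389.  244.5  23. ] yaw 7.9 w 54.7 q6 1.83 F [-0.   1.   3.3]
spin 0.0 tx 0.2 ty 0.1 tz -1.0
time: 41.82
tool_pos: [434.5, 211.7, 182.9]
tcp_rot: [3.141, -0.007, 0.325]
contact_force: [0.6, 0.1, -1.7]
grip_width: 54.6
finger_force: 30.0
time: 42.45
tool_pos: [431.8, 212.5, 178.9]
tcp_rot: [-3.141, 0.001, 1.254]
contact_force: [-0.1, 0.4, -0.9]
grip_width: 54.8
finger_force: 30.0
time: 42.95
tool_pos: [432.1, 212.6, 179.2]
tcp_rot: [-3.141, 0.0, 1.614]
contact_force: [0.8, 0.2, -1.6]
grip_width: 54.7
finger_force: 30.0
t 43.0 pos [432.1 212.6 179.2] yaw 92.5 w 54.7 q6 0.25 F [ 0.8  0.2 -1.6]
spin -0.3 tx -208.7 ty 37.8 tz -0.8
```

```bash

python3 -m creep '[{"hand":0,"tx":-0.0418,"ty":0.007,"tz":0,"spin":-0.3},{"hand":0,"tx":-0.0418,"ty":0.007,"tz":0,"spin":0},{"hand":0,"tx":-0.0418,"ty":0.007,"tz":0,"spin":0},{"hand":0,"tx":-0.0418,"ty":0.007,"tz":0,"spin":0},{"hand":0,"tx":-0.0418,"ty":0.007,"tz":0,"spin":0}]'
python3 -m creep '[{"hand":0,"tx":0,"ty":0.02,"tz":0,"spin":0},{"hand":0,"tx":0,"ty":0.02,"tz":0.02,"spin":0},{"hand":0,"tx":0,"ty":0,"tz":0.03,"spin":0},{"hand":0,"tx":0,"ty":0,"tz":0.02,"spin":0},{"hand":0,"tx":0,"ty":0,"tz":0,"spin":0}]'
python3 -m creep '[{"hand":0,"tx":0,"ty":0,"tz":0,"spin":0},{"hand":0,"tx":0,"ty":0,"tz":0,"spin":0}]'
python3 -c "
from h import *; to(517.5,7.5,91,92.8)"

```

```text
time: 43.58
tool_pos: [478.1, 4.4, 179.4]
tcp_rot: [3.141, -0.0, 1.62]
contact_force: [1.6, 0.1, -0.7]
grip_width: 54.9
finger_force: 30.0
time: 44.2
tool_pos: [516.8, 7.9, 108.0]
tcp_rot: [-3.138, -0.001, 1.621]
contact_force: [0.8, 0.8, -0.7]
grip_width: 54.5
finger_force: 30.0
time: 44.45
tool_pos: [518.5, 7.8, 110.5]
tcp_rot: [3.14, 0.0, 1.623]
contact_force: [0.4, 0.5, -1.9]
grip_width: 54.3
finger_force: 30.0
t 44.5 pos [518.5   7.8 110.5] yaw 93.0 w 54.3 q6 -0.18 F [ 0.4  0.5 -1.9]
spin 0.2 tx -0.2 ty -1.0 tz 19.5
```

```bash

python3 -m creep '[{"hand":0,"tx":0,"ty":-0.001,"tz":0.01,"spin":0.1},{"hand":0,"tx":0,"ty":0,"tz":0.006,"spin":0},{"hand":0,"tx":0,"ty":0,"tz":0.0035,"spin":0},{"hand":0,"tx":0,"ty":0,"tz":0,"spin":0},{"hand":1,"tx":0,"ty":0,"tz":0,"spin":0}]'
python3 -m creep '[{"hand":1,"tx":0,"ty":0,"tz":0,"spin":0},{"hand":1,"tx":0,"ty":0,"tz":0,"spin":0},{"hand":1,"tx":0,"ty":0,"tz":-0.02,"spin":0},{"hand":1,"tx":0,"ty":0,"tz":-0.04,"spin":0},{"hand":1,"tx":0,"ty":-0.02,"tz":-0.05,"spin":0}]'
python3 -m creep '[{"hand":1,"tx":0.01,"ty":-0.04,"tz":-0.05,"spin":0},{"hand":1,"tx":0.05,"ty":-0.04,"tz":-0.05,"spin":0},{"hand":1,"tx":0.05,"ty":0,"tz":-0.05,"spin":0},{"hand":1,"tx":0.05,"ty":0,"tz":-0.03,"spin":0},{"hand":1,"tx":0,"ty":0,"tz":0,"spin":0}]'
python3 -c "
from h import *
to(420,150,350,92.9)
c=cap('top','t7.png'); s=cap('scene'); h=cv2.cvtColor(c['color'],cv2.COLOR_RGB2HSV)
print('block',rect(c,cv2.inRange(h,(0,60,0),(14,255,90)),(330,205),90,r=36))
cv2.imwrite('pics/c7.png',cv2.resize(np.hstack([c['color'][140:240,280:410,::-1],s['color'][170:270,220:350,::-1]]),(800,308)))"
```

```text
time: 45.08
tool_pos: [517.1, 7.8, 90.3]
tcp_rot: [3.141, 0.0, 1.621]
contact_force: [0.2, 0.1, 0.1]
grip_width: 60.5
finger_force: 0.0
time: 45.7
tool_pos: [497.0, 6.7, 200.2]
tcp_rot: [-3.14, -0.0, 1.621]
contact_force: [0.6, -0.1, -0.0]
grip_width: 91.4
finger_force: 0.0
time: 46.32
tool_pos: [420.7, 148.0, 362.9]
tcp_rot: [3.137, -0.001, 1.626]
contact_force: [0.6, 0.2, -0.6]
grip_width: 92.2
finger_force: 0.0
t 46.3 pos [420.7 148.  362.9] yaw 93.2 w 92.2 q6 0.11 F [ 0.6  0.2 -0.6]
spin 0.3 tx 2.0 ty -0.6 tz 12.9
block (array([517.3,   6.7]), -88.8, array([ 55., 148.]))
```

View pics/c7.png

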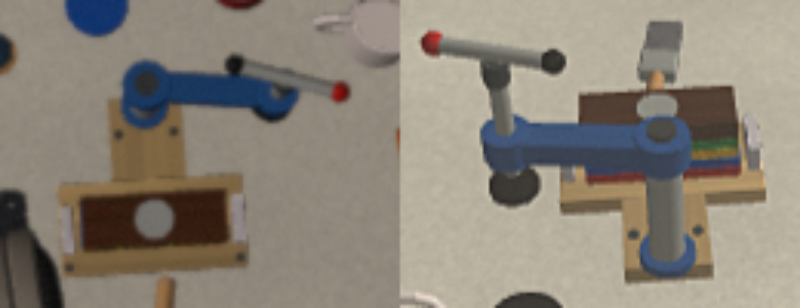

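The block lies squarely on the stack (155,218 left crop). The handle's balls are at (356,161)/(391,170) in the top view and (269,190)/(230,184) in the scene view.

```bash

python3 - <<'E'
from h import *
c=cap('top'); s=cap('scene')
def P(c): return np.array(c['K'])@np.hstack([c['R'],np.array(c['t']).reshape(3,1)])
def cen(m,n,r=8):
    w=np.zeros_like(m); cv2.circle(w,n,r,255,-1); M=cv2.moments(m&w,True); return (M['m10']/M['m00'],M['m01']/M['m00'])
rt,rs=cen(mask(c,'red'),(391,170)),cen(mask(s,'red'),(230,184))
g=lambda c:cv2.inRange(cv2.cvtColor(c['color'],cv2.COLOR_RGB2HSV),(0,0,0),(180,255,60))
kt,ks=cen(g(c),(356,161)),cen(g(s),(269,190))
X=[]
for a,b in((rt,rs),(kt,ks)):
    x=cv2.triangulatePoints(P(c),P(s),np.array(a).reshape(2,1),np.array(b).reshape(2,1)).ravel(); X.append(x[:3]/x[3]); print(a,b,X[-1])
m=(X[0]+X[1])/2;d=X[1]-X[0];print(m,np.degrees(np.arctan2(d[1],d[0])),np.linalg.norm(d))
to(m[0],m[1],320,np.degrees(np.arctan2(d[1],d[0])))
E
```

```text
(390.08, 169.56) (229.5483870967742, 183.19354838709677) [ 622.53372395 -164.17950623  256.23717182]
(355.92857142857144, 160.82142857142858) (269.02564102564105, 189.3846153846154) [648.93308245 -66.96146483 254.86946362]
[ 635.7334032  -115.57048553  255.55331772] 74.80779312070854 100.74792468975369
t 46.5 pos [420.2 144.4 359.6] yaw 92.8 w 91.9 q6 0.11 F [ 0.2 -1.5 -0.4]
spin 18.0 tx -194.4 ty 276.1 tz 39.6
```

```bash

python3 -m creep '[{"hand":1,"tx":0,"ty":0,"tz":0,"spin":9.2},{"hand":1,"tx":0,"ty":0,"tz":0,"spin":9.2},{"hand":1,"tx":-0.032,"ty":0.045,"tz":0,"spin":0},{"hand":1,"tx":-0.032,"ty":0.045,"tz":0,"spin":0},{"hand":1,"tx":-0.032,"ty":0.045,"tz":0,"spin":0}]'
python3 -m creep '[{"hand":1,"tx":-0.032,"ty":0.045,"tz":0,"spin":0},{"hand":1,"tx":-0.032,"ty":0.045,"tz":0,"spin":0},{"hand":1,"tx":-0.032,"ty":0.045,"tz":0.02,"spin":0},{"hand":1,"tx":0,"ty":0,"tz":0,"spin":0},{"hand":1,"tx":0,"ty":0,"tz":0,"spin":0}]'
python3 -c "
from h import *
to(636.3,-115.8,262,74.4)"
```

```text
time: 47.15
tool_pos: [525.4, 13.9, 359.7]
tcp_rot: [-3.14, 0.0, 1.298]
contact_force: [0.4, 0.3, 0.5]
grip_width: 91.6
finger_force: 0.0
time: 47.78
tool_pos: [628.7, -112.9, 339.7]
tcp_rot: [-3.139, -0.0, 1.298]
contact_force: [-0.1, -0.5, 0.5]
grip_width: 91.8
finger_force: 0.0
t 47.8 pos [ 628.7 -112.9  339.7] yaw 74.4 w 91.8 q6 -0.03 F [-0.1 -0.5  0.5]
spin -0.0 tx -0.8 ty 8.1 tz 77.7
```

```bash

python3 -m creep '[{"hand":1,"tx":-0.001,"ty":0.008,"tz":0.03,"spin":0},{"hand":1,"tx":0,"ty":0,"tz":0.03,"spin":0},{"hand":1,"tx":0,"ty":0,"tz":0.012,"spin":0},{"hand":1,"tx":0,"ty":0,"tz":0,"spin":0},{"hand":1,"tx":0,"ty":0,"tz":0,"spin":0}]'
python3 -c "
from h import *
to(636.3,-115.8,262,74.4)
s=cap('scene')
cv2.imwrite('pics/c8.png',cv2.resize(s['color'][130:230,190:320,::-1],(780,600)))"
```

```text
time: 48.4
tool_pos: [637.2, -114.8, 270.7]
tcp_rot: [3.139, -0.0, 1.301]
contact_force: [0.5, -0.4, 0.8]
grip_width: 91.6
finger_force: 0.0
t 48.4 pos [ 637.2 -114.8  270.7] yaw 74.5 w 91.6 q6 -0.03 F [ 0.5 -0.4  0.8]
spin 0.1 tx -1.2 ty -0.6 tz 8.7
```

View pics/c8.png

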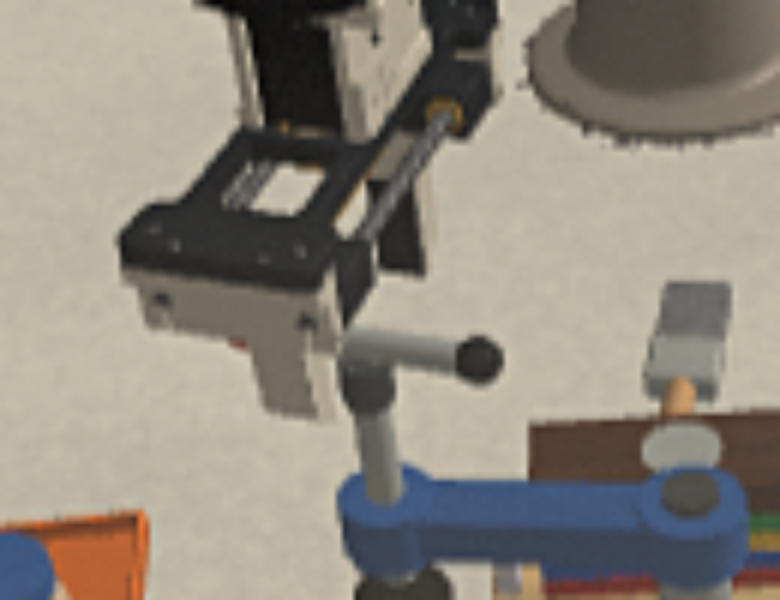

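The fingers straddle the bar at its middle above the hub (365,350).

```bash

python3 -m creep '[{"hand":1,"tx":-0.001,"ty":0,"tz":0.005,"spin":0},{"hand":1,"tx":0,"ty":0,"tz":0.004,"spin":0},{"hand":0,"tx":0,"ty":0,"tz":0,"spin":0},{"hand":0,"tx":0,"ty":0,"tz":0,"spin":0},{"hand":0,"tx":0,"ty":0,"tz":0,"spin":0}]'
python3 -m creep '[{"hand":0,"tx":0,"ty":0,"tz":0,"spin":0},{"hand":0,"tx":0,"ty":0,"tz":0,"spin":0},{"hand":0,"tx":0,"ty":0,"tz":0,"spin":0},{"hand":0,"tx":0,"ty":0,"tz":0,"spin":0},{"hand":0,"tx":0,"ty":0,"tz":0,"spin":0}]'
python3 -m creep '[{"hand":0,"tx":0,"ty":0,"tz":0,"spin":0},{"hand":0,"tx":0,"ty":0,"tz":0,"spin":0},{"hand":0,"tx":0,"ty":0,"tz":0,"spin":0}]'
python3 - <<'E'
from h import *
to(636.3,-115.8,262,74.4); p=get_obs()['tool_pos'][:2]
post=np.array([645.4,13.4]); v=p-post; print('arm angle',np.degrees(np.arctan2(-v[1],-v[0]))-2.9,np.linalg.norm(v)); yaw=get_obs()['tcp_rot'][2]
th=np.radians(10.4)  # swing per row, clockwise
c,s=np.cos(-th),np.sin(-th); d=np.array([[c,-s],[s,c]])@v-v
print('per row tx,ty',d@[np.cos(yaw),np.sin(yaw)],d@[np.sin(yaw),-np.cos(yaw)])
E
```

```text
time: 49.08
tool_pos: [636.6, -115.9, 259.9]
tcp_rot: [3.141, -0.0, 1.3]
contact_force: [-0.5, 0.3, -0.9]
grip_width: 66.5
finger_force: 0.0
time: 49.7
tool_pos: [636.1, -115.7, 260.3]
tcp_rot: [-3.141, -0.0, 1.3]
contact_force: [-1.2, 0.5, 5.6]
grip_width: 16.6
finger_force: 2.6
time: 50.08
tool_pos: [636.2, -115.6, 260.4]
tcp_rot: [-3.142, -0.0, 1.3]
contact_force: [-3.9, 2.5, 6.1]
grip_width: 13.1
finger_force: 31.1
t 50.1 pos [ 636.2 -115.6  260.4] yaw 74.5 w 13.1 q6 -0.03 F [-3.9  2.5  6.1]
spin 0.1 tx -0.2 ty 0.1 tz -1.6
arm angle 83.03903956946807 129.33136450745525
per row tx,ty -2.5425954526456924 -23.304981046611772
```

```bash

python3 -m creep '[{"hand":0,"tx":-0.0025,"ty":-0.0233,"tz":0,"spin":10.4},{"hand":0,"tx":-0.0025,"ty":-0.0233,"tz":0,"spin":10.4},{"hand":0,"tx":-0.0025,"ty":-0.0233,"tz":0,"spin":10.4},{"hand":0,"tx":-0.0025,"ty":-0.0233,"tz":0,"spin":10.4},{"hand":0,"tx":-0.0025,"ty":-0.0233,"tz":0,"spin":10.4}]'
cat >> h.py <<'E'
def arm():
    o=get_obs(); p=o['tool_pos'][:2]; post=np.array([645.4,13.4]); v=p-post; a=np.degrees(np.arctan2(-v[1],-v[0]))-2.9; yaw=np.degrees(o['tcp_rot'][2])
    print('arm',round(a,1),'r',round(np.hypot(*v),1),'yaw',round(yaw,1),'screw',round(np.radians((a+2.9-yaw+90)%180-90),2),'q6',o['joint_positions'][5].round(2),'w',o['grip_width'].round(1),'z',o['tool_pos'][2].round(1),'F',o['contact_force'].round(1),'M',o['moment'].round(2))
    return v,np.radians(yaw)
E
python3 - <<'E'
from h import *
v,yaw=arm()
for deg in (10,5):
  th=np.radians(deg); c,s=np.cos(-th),np.sin(-th); d=np.array([[c,-s],[s,c]])@v*130/np.hypot(*v)-v
  print(deg,'tx,ty',d@[np.cos(yaw),np.sin(yaw)],d@[np.sin(yaw),-np.cos(yaw)])
E
```

```text
time: 50.7
tool_pos: [538.1, -61.3, 260.4]
tcp_rot: [3.136, 0.001, 0.386]
contact_force: [0.0, -7.7, 3.5]
grip_width: 13.2
finger_force: 32.3Traceback (most recent call last):
  File "<stdin>", line 2, in <module>
  File "h.py", line 34, in arm
    print('arm',round(a,1),'r',round(np.hypot(*v),1),'yaw',round(yaw,1),'screw',round(np.radians((a+2.9-yaw+90)%180-90),2),'q6',o['joint_positions'][5].round(2),'w',o['grip_width'].round(1),'z',o['tool_pos'][2].round(1),'F',o['contact_force'].round(1),'M',o['moment'].round(2))
                                                                                                                                                                     ^^^^^^^^^^^^^^^^^^^^^
AttributeError: 'float' object has no attribute 'round'
```

```bash
sed -i "s/o\['grip_width'\].round(1)/round(float(o['grip_width']),1)/" h.py
python3 - <<'E'
from h import *
v,yaw=arm()
for deg in (10,5):
  th=np.radians(deg); c,s=np.cos(-th),np.sin(-th); d=np.array([[c,-s],[s,c]])@v*130/np.hypot(*v)-v
  print(deg,'tx,ty',d@[np.cos(yaw),np.sin(yaw)],d@[np.sin(yaw),-np.cos(yaw)])
E
```

```text
arm 32.0 r 130.8 yaw 22.1 screw 0.22 q6 0.93 w 13.2 z 260.4 F [ 0.  -7.7  3.5] M [-1.27  0.34  0.24]
10 tx,ty -2.31845907525101 -22.620639108052124
5 tx,ty -1.279571866116668 -11.327281862941241
```

```bash

python3 -m creep '[{"hand":0,"tx":-0.0023,"ty":-0.0226,"tz":0,"spin":10},{"hand":0,"tx":-0.0023,"ty":-0.0226,"tz":0,"spin":10},{"hand":0,"tx":-0.001,"ty":-0.0113,"tz":0,"spin":5},{"hand":0,"tx":-0.001,"ty":-0.0045,"tz":0,"spin":2},{"hand":0,"tx":0,"ty":0,"tz":0,"spin":0}]'
python3 - <<'E'
from h import *
v,yaw=arm()
E
python3 -m creep '[{"hand":0,"tx":0,"ty":-0.0023,"tz":0,"spin":1},{"hand":0,"tx":0,"ty":-0.0023,"tz":0,"spin":1},{"hand":0,"tx":0,"ty":0,"tz":0,"spin":0}]'
python3 - <<'E'
from h import *
v,yaw=arm()
E
```

```text
time: 51.32
tool_pos: [515.1, -2.4, 260.2]
tcp_rot: [3.139, 0.007, -0.079]
contact_force: [-15.8, -3.9, 12.6]
grip_width: 13.2
finger_force: 34.3
arm 4.0 r 131.3 yaw -4.5 screw 0.2 q6 1.5 w 13.2 z 260.2 F [-15.8  -3.9  12.6] M [-0.67  2.92 -0.15]
time: 51.7
tool_pos: [514.6, 1.7, 260.2]
tcp_rot: [3.138, 0.009, -0.114]
contact_force: [-18.9, -6.2, 13.9]
grip_width: 12.9
finger_force: 34.7
arm 2.2 r 131.3 yaw -6.5 screw 0.2 q6 1.54 w 12.9 z 260.2 F [-18.9  -6.2  13.9] M [-0.96  3.45 -0.07]
```

```bash

python3 -m creep '[{"hand":0,"tx":-0.002,"ty":-0.0023,"tz":0,"spin":1},{"hand":0,"tx":0,"ty":-0.0023,"tz":0,"spin":1},{"hand":0,"tx":0,"ty":0,"tz":0,"spin":0}]'
python3 - <<'E'
from h import *
v,yaw=arm()
E
python3 -m creep '[{"hand":0,"tx":0,"ty":-0.0023,"tz":0,"spin":0},{"hand":0,"tx":0,"ty":-0.002,"tz":0,"spin":0},{"hand":0,"tx":0,"ty":0,"tz":0,"spin":0}]'
python3 - <<'E'
from h import *
v,yaw=arm()
E
```

```text
time: 52.08
tool_pos: [514.1, 6.6, 260.2]
tcp_rot: [3.138, 0.006, -0.149]
contact_force: [-14.9, -5.9, 12.8]
grip_width: 12.9
finger_force: 34.2
arm 0.1 r 131.4 yaw -8.5 screw 0.2 q6 1.59 w 12.9 z 260.2 F [-14.9  -5.9  12.8] M [-0.85  2.86 -0.16]
time: 52.45
tool_pos: [514.2, 8.4, 260.2]
tcp_rot: [3.133, 0.007, -0.15]
contact_force: [-18.8, -15.2, 12.6]
grip_width: 13.1
finger_force: 35.2
arm -0.7 r 131.3 yaw -8.6 screw 0.19 q6 1.59 w 13.1 z 260.2 F [-18.8 -15.2  12.6] M [-2.54  3.44 -0.2 ]
```

```bash

python3 -m creep '[{"hand":0,"tx":-0.002,"ty":-0.002,"tz":0,"spin":0},{"hand":0,"tx":0,"ty":-0.002,"tz":0,"spin":0},{"hand":0,"tx":0,"ty":0,"tz":0,"spin":0}]'
python3 - <<'E'
from h import *
v,yaw=arm()
E
python3 -m creep '[{"hand":0,"tx":-0.001,"ty":0.0045,"tz":0,"spin":0},{"hand":0,"tx":0,"ty":0,"tz":0,"spin":0},{"hand":0.3,"tx":0,"ty":0,"tz":0,"spin":0},{"hand":0.3,"tx":0,"ty":0,"tz":0,"spin":0},{"hand":0.3,"tx":0,"ty":0,"tz":0,"spin":0}]'
python3 -m creep '[{"hand":0.4,"tx":0,"ty":0,"tz":0,"spin":0},{"hand":0.5,"tx":0,"ty":0,"tz":0,"spin":0},{"hand":0.5,"tx":0,"ty":0,"tz":-0.03,"spin":0},{"hand":0.5,"tx":0,"ty":0,"tz":-0.02,"spin":0},{"hand":0.5,"tx":0,"ty":0,"tz":0,"spin":0}]'
python3 - <<'E'
from h import *
v,yaw=arm()
E
```

```text
time: 52.82
tool_pos: [514.0, 8.9, 260.2]
tcp_rot: [3.126, 0.004, -0.151]
contact_force: [-15.0, -29.4, 9.3]
grip_width: 13.2
finger_force: 35.9
arm -0.9 r 131.4 yaw -8.6 screw 0.19 q6 1.6 w 13.2 z 260.2 F [-15.  -29.4   9.3] M [-4.99  2.68 -0.17]
time: 53.45
tool_pos: [515.3, 12.6, 260.1]
tcp_rot: [-3.14, -0.001, -0.148]
contact_force: [-0.1, 3.8, 4.9]
grip_width: 27.3
finger_force: 2.3
time: 54.08
tool_pos: [515.4, 11.7, 310.6]
tcp_rot: [3.141, -0.003, -0.148]
contact_force: [-0.3, -0.3, -0.5]
grip_width: 45.7
finger_force: 0.0
arm -2.2 r 130.0 yaw -8.5 screw 0.16 q6 1.59 w 45.7 z 310.6 F [-0.3 -0.3 -0.5] M [0.01 0.15 0.01]
```

```bash

python3 -m creep '[{"hand":0.6,"tx":0,"ty":0,"tz":0,"spin":-10.6},{"hand":0.6,"tx":0,"ty":0,"tz":0,"spin":-10.6},{"hand":0.6,"tx":0,"ty":0,"tz":0,"spin":-10.6},{"hand":0.6,"tx":0,"ty":0,"tz":0,"spin":-10.6},{"hand":0.6,"tx":0,"ty":0,"tz":0,"spin":-10.6}]' >/dev/null
python3 -m creep '[{"hand":0.6,"tx":0,"ty":0,"tz":0,"spin":-10.6},{"hand":0.6,"tx":0,"ty":0,"tz":0,"spin":-10.6},{"hand":0.6,"tx":0,"ty":0,"tz":0,"spin":-10.6},{"hand":0.6,"tx":0,"ty":0,"tz":0,"spin":-10.6},{"hand":0.6,"tx":0,"ty":0,"tz":0,"spin":-10.6}]' >/dev/null
python3 -m creep '[{"hand":0.6,"tx":0,"ty":0,"tz":0,"spin":-10.6},{"hand":0.6,"tx":0,"ty":0,"tz":0,"spin":-10.6},{"hand":0.6,"tx":0,"ty":0,"tz":0,"spin":-10.6},{"hand":0.6,"tx":0,"ty":0,"tz":0,"spin":-10.6},{"hand":0.6,"tx":0,"ty":0,"tz":0,"spin":-10.6}]' >/dev/null
python3 -m creep '[{"hand":0.6,"tx":0,"ty":0,"tz":0,"spin":-10.5},{"hand":0.6,"tx":0,"ty":0,"tz":0,"spin":-10.5},{"hand":0.6,"tx":0,"ty":0,"tz":0,"spin":0},{"hand":0.6,"tx":0,"ty":0,"tz":0,"spin":0}]'
python3 - <<'E'
from h import *
arm(); to(514.5,8.6,261,171.6)
E
```

```text
time: 56.45
tool_pos: [514.7, 12.0, 309.0]
tcp_rot: [-3.142, -0.001, 2.99]
contact_force: [0.3, -0.0, -0.5]
grip_width: 55.1
finger_force: 0.0
arm -2.3 r 130.7 yaw 171.3 screw 0.16 q6 -1.54 w 55.1 z 309.0 F [ 0.3 -0.  -0.5] M [ 0.03 -0.01  0.07]
t 56.5 pos [514.7  12.  309. ] yaw 171.3 w 55.1 q6 -1.54 F [ 0.3 -0.  -0.5]
spin -0.3 tx -0.3 ty -3.4 tz 48.0
```

```bash

python3 -m creep '[{"hand":0.6,"tx":0,"ty":-0.0034,"tz":0.02,"spin":0},{"hand":0.6,"tx":0,"ty":0,"tz":0.018,"spin":0},{"hand":0.6,"tx":0,"ty":0,"tz":0.008,"spin":0},{"hand":0.6,"tx":0,"ty":0,"tz":0,"spin":0},{"hand":0,"tx":0,"ty":0,"tz":0,"spin":0}]'
python3 -m creep '[{"hand":0,"tx":0,"ty":0,"tz":0,"spin":0},{"hand":0,"tx":0,"ty":0,"tz":0,"spin":0},{"hand":0,"tx":0,"ty":0,"tz":0,"spin":0},{"hand":0,"tx":0,"ty":0,"tz":0,"spin":0},{"hand":0,"tx":0,"ty":0,"tz":0,"spin":0}]'
python3 - <<'E'
from h import *
arm(); to(514.5,8.6,261,171.6)
E
python3 -m creep '[{"hand":0,"tx":0,"ty":0,"tz":0.0004,"spin":6},{"hand":0,"tx":0,"ty":0,"tz":0.0004,"spin":6},{"hand":0,"tx":0,"ty":0,"tz":0.0004,"spin":6},{"hand":0,"tx":0,"ty":0,"tz":0.0004,"spin":6},{"hand":0,"tx":0,"ty":0,"tz":0.0004,"spin":6}]'
python3 - <<'E'
from h import *
arm()
E
```

```text
time: 57.08
tool_pos: [514.7, 8.6, 264.4]
tcp_rot: [3.142, 0.001, 2.993]
contact_force: [0.0, -0.5, -0.8]
grip_width: 49.1
finger_force: 0.0
time: 57.7
tool_pos: [514.3, 8.0, 263.9]
tcp_rot: [-3.14, 0.0, 2.993]
contact_force: [-1.4, -3.9, 2.0]
grip_width: 13.0
finger_force: 30.0
arm -0.6 r 131.2 yaw 171.5 screw 0.19 q6 -1.55 w 13.0 z 263.9 F [-1.4 -3.9  2. ] M [-0.74  0.2  -0.03]
t 57.7 pos [514.3   8.  263.9] yaw 171.5 w 13.0 q6 -1.55 F [-1.4 -3.9  2. ]
spin -0.1 tx -0.1 ty 0.6 tz 2.9
time: 58.32
tool_pos: [514.3, 8.0, 261.9]
tcp_rot: [-3.14, 0.001, 2.466]
contact_force: [-1.1, -4.6, 1.2]
grip_width: 13.5
finger_force: 30.1
arm -0.5 r 131.2 yaw 141.3 screw 0.72 q6 -1.03 w 13.5 z 261.9 F [-1.1 -4.6  1.2] M [-0.79  0.21  0.22]
```

```bash

python3 -m creep '[{"hand":0,"tx":0,"ty":0,"tz":0.00056,"spin":8},{"hand":0,"tx":0,"ty":0,"tz":0.00056,"spin":8},{"hand":0,"tx":0,"ty":0,"tz":0.00056,"spin":8},{"hand":0,"tx":0,"ty":0,"tz":0.00056,"spin":8},{"hand":0,"tx":0,"ty":0,"tz":0.00056,"spin":8}]' >/dev/null
python3 -c "from h import *; arm()"
python3 -m creep '[{"hand":0,"tx":0,"ty":0,"tz":0.00056,"spin":8},{"hand":0,"tx":0,"ty":0,"tz":0.00056,"spin":8},{"hand":0,"tx":0,"ty":0,"tz":0.00056,"spin":8},{"hand":0,"tx":0,"ty":0,"tz":0.00056,"spin":8},{"hand":0,"tx":0,"ty":0,"tz":0.00056,"spin":8}]' >/dev/null
python3 -c "from h import *; arm()"
python3 -m creep '[{"hand":0,"tx":0,"ty":0,"tz":0.00056,"spin":8},{"hand":0,"tx":0,"ty":0,"tz":0.00056,"spin":8},{"hand":0,"tx":0,"ty":0,"tz":0.00056,"spin":8},{"hand":0,"tx":0,"ty":0,"tz":0.00056,"spin":8},{"hand":0,"tx":0,"ty":0,"tz":0.00056,"spin":8}]' >/dev/null
python3 -c "from h import *; arm()"
python3 -m creep '[{"hand":0,"tx":0,"ty":0,"tz":0.00056,"spin":8},{"hand":0,"tx":0,"ty":0,"tz":0.00056,"spin":8},{"hand":0,"tx":0,"ty":0,"tz":0.00056,"spin":8},{"hand":0,"tx":0,"ty":0,"tz":0.00056,"spin":8}]'
python3 -c "from h import *; arm()"
```

```text
arm -0.5 r 131.2 yaw 101.3 screw 1.42 q6 -0.33 w 13.2 z 259.1 F [-2.4 -4.3  1.9] M [-0.96  0.3   0.17]
arm -0.5 r 131.3 yaw 61.3 screw -1.03 q6 0.37 w 12.8 z 256.3 F [-1.6 -3.7  0.8] M [-0.91  0.41  0.18]
arm -0.5 r 131.4 yaw 21.3 screw -0.33 q6 1.07 w 13.1 z 253.5 F [-1.5 -5.   1.3] M [-0.89  0.46  0.24]
time: 60.7
tool_pos: [514.2, 8.0, 251.3]
tcp_rot: [3.14, 0.0, -0.188]
contact_force: [-1.9, -4.6, 1.9]
grip_width: 12.8
finger_force: 30.2
arm -0.5 r 131.4 yaw -10.7 screw 0.23 q6 1.63 w 12.8 z 251.3 F [-1.9 -4.6  1.9] M [-0.82  0.47  0.19]
```

```bash

python3 -m creep '[{"hand":0,"tx":0,"ty":0,"tz":0.0005,"spin":7},{"hand":0,"tx":0,"ty":0,"tz":0.0005,"spin":7},{"hand":0,"tx":0,"ty":0,"tz":0.0005,"spin":7}]' >/dev/null
python3 -c "from h import *; arm()"
for i in 1; do python3 -m creep '[{"hand":0,"tx":0,"ty":0,"tz":0.0005,"spin":7},{"hand":0,"tx":0,"ty":0,"tz":0.0005,"spin":7}]' >/dev/null; done
python3 -c "from h import *; arm()"
python3 -m creep '[{"hand":0,"tx":0,"ty":0,"tz":0.0005,"spin":7},{"hand":0,"tx":0,"ty":0,"tz":0.0005,"spin":7}]' >/dev/null
python3 -c "from h import *; arm()"
python3 -m creep '[{"hand":0,"tx":0,"ty":0,"tz":0.0005,"spin":7},{"hand":0,"tx":0,"ty":0,"tz":0.0005,"spin":7}]' >/dev/null
python3 -c "from h import *; arm()"
```

```text
arm -0.6 r 131.4 yaw -31.7 screw 0.59 q6 1.99 w 13.0 z 249.8 F [-1.9 -4.8  2.2] M [-0.7   0.48  0.2 ]
arm -0.6 r 131.4 yaw -45.7 screw 0.84 q6 2.24 w 12.7 z 248.9 F [-2.  -4.6  2.9] M [-0.72  0.54  0.27]
arm -0.6 r 131.3 yaw -59.7 screw 1.08 q6 2.48 w 13.0 z 248.0 F [-1.9 -3.7  2.7] M [-0.67  0.53  0.29]
arm -0.6 r 131.3 yaw -73.7 screw 1.33 q6 2.72 w 13.3 z 247.0 F [-2.  -4.2  4.4] M [-0.66  0.59  0.37]
```

```bash

python3 -m creep '[{"hand":0,"tx":0,"ty":0,"tz":0.0005,"spin":7.5},{"hand":0,"tx":0,"ty":0,"tz":0.0005,"spin":7.5}]' >/dev/null
python3 -c "from h import *; arm()"
python3 -m creep '[{"hand":0,"tx":0,"ty":0,"tz":0,"spin":0},{"hand":0,"tx":0,"ty":0,"tz":0,"spin":0}]' >/dev/null
python3 -c "from h import *; arm()"
python3 -m creep '[{"hand":0.3,"tx":0,"ty":0,"tz":0,"spin":0},{"hand":0.5,"tx":0,"ty":0,"tz":0,"spin":0},{"hand":0.5,"tx":0,"ty":0,"tz":0,"spin":0},{"hand":0.5,"tx":0,"ty":0,"tz":0,"spin":0},{"hand":0.5,"tx":0,"ty":0,"tz":-0.02,"spin":0}]'
python3 -m creep '[{"hand":0.5,"tx":0,"ty":0,"tz":-0.05,"spin":0},{"hand":0.5,"tx":0,"ty":0,"tz":-0.05,"spin":-10},{"hand":0.5,"tx":0,"ty":0,"tz":-0.01,"spin":-10},{"hand":0.5,"tx":0,"ty":0,"tz":0,"spin":-10},{"hand":0.5,"tx":0,"ty":0,"tz":0,"spin":-10}]'
python3 -c "from h import *; to(400,200,360,-48)"
```

```text
arm -0.6 r 131.2 yaw -88.7 screw -1.55 q6 2.99 w 12.6 z 246.1 F [-2.6 -3.4  3.8] M [-0.58  0.51  0.35]
arm -0.6 r 131.2 yaw -88.3 screw -1.56 q6 2.98 w 13.4 z 246.0 F [-2.2 -4.2  4.2] M [-0.7   0.58  0.14]
time: 62.95
tool_pos: [513.6, 8.9, 264.5]
tcp_rot: [3.138, 0.001, -1.544]
contact_force: [1.0, 0.1, 1.0]
grip_width: 45.7
finger_force: 0.0
time: 63.58
tool_pos: [514.4, 8.8, 375.8]
tcp_rot: [-3.141, -0.0, -0.84]
contact_force: [0.3, 0.3, -1.2]
grip_width: 46.0
finger_force: 0.0
t 63.6 pos [514.4   8.8 375.8] yaw -48.1 w 46.0 q6 2.28 F [ 0.3  0.3 -1.2]
spin -0.1 tx -218.6 ty -42.9 tz 15.8
```

Move aside and look at the result.

```bash

python3 -m creep '[{"hand":0.5,"tx":-0.045,"ty":-0.009,"tz":0,"spin":0},{"hand":0.5,"tx":-0.045,"ty":-0.009,"tz":0,"spin":0},{"hand":0.5,"tx":-0.045,"ty":-0.009,"tz":0,"spin":0},{"hand":0.5,"tx":-0.045,"ty":-0.009,"tz":0,"spin":0},{"hand":0.5,"tx":-0.045,"ty":-0.009,"tz":0,"spin":0}]'
python3 - <<'E'
from h import *
c=cap('top'); s=cap('scene')
a=cv2.resize(c['color'][150:250,270:400,::-1],(400,308)); b=cv2.resize(s['color'][170:270,240:370,::-1],(400,308))
cv2.imwrite('pics/c9.png',np.vstack([np.hstack([a,b]),cv2.resize(np.hstack([c['color'],s['color']])[:,:,::-1],(800,250))]))
E
```

```text
time: 64.2
tool_pos: [398.0, 208.2, 375.7]
tcp_rot: [-3.141, 0.0, -0.846]
contact_force: [0.4, 0.9, -0.6]
grip_width: 45.9
finger_force: 0.0
```

View pics/c9.png

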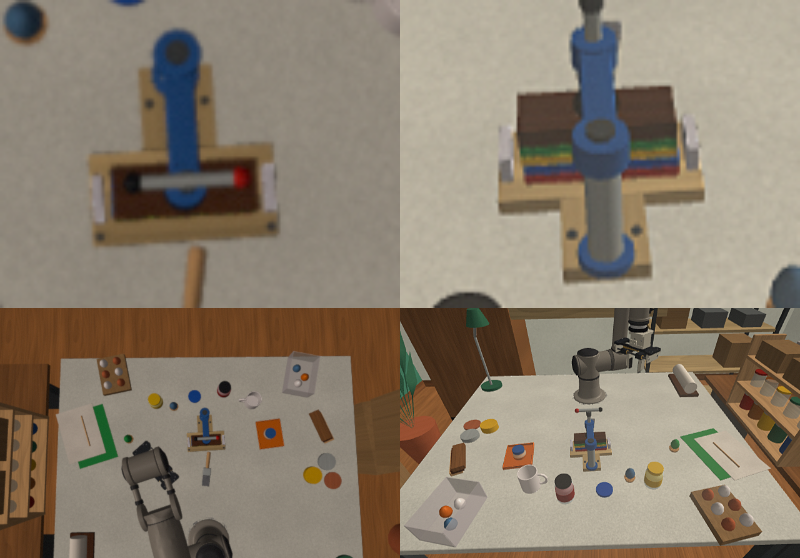

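The clamp arm sits over the block at its stop, and the stack is square between the end stops. The bar angle, black ball (132,183) to red (242,177), gives a screw angle of about 4.7 rad, which is roughly 40 N and agrees with the measured torque rise. The jar is still in the tray and the other things have not moved.

```bash
python3 -c "
from plant import close_job
print(close_job())"
```

```text
the job is handed in; nothing more can be done
None
```

The job is done and handed in at about 64 s: the jar stands in the tray, all four slats and the press block are stacked squarely, and the arm is at its stop with the stack clamped at an estimated 40 N.

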